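# Drive a lock pin home with a spring hammer

### The job

Drive the retaining pin fully home into the clamped lock cylinder with one blow of the spring hammer: draw the hammer back by its post until the sear catches, without crushing the rubber buffer behind it, and let go so that it stays cocked. Then press the trigger so that the hammer flies and strikes the pin, and take the hand clear; do not push the pin by hand and leave the other things on the bench alone.

Things in the scene. Friction and masses are not known exactly. Their poses are not given: they have to be found in the camera images.
- rig: Spring pin driver bolted to the bench: dark steel plate 300 x 240 x 12 mm (x -150..150, y -110..130). Origin at its underside, on the bench top, z up; x is the direction in which the hammer strikes. Rig coordinates below: this frame, mm. At x 97..145, y 85 a brass lock cylinder 40 mm in diameter lies clamped along x; its strap is 74 mm above the bench.
- pivot (a point): Point on the hammer's upright pivot axis, 90 mm above the bench, rig x 60, y 0; does not turn with the hammer. On a quadrant under the arm sit the sear and, behind it, the buffer. The quadrant is clamped differently each time, so the sear catches at an unknown hammer angle from 0.74 to 1.31 rad.
- grip (a point): Middle of the free part of the round upright handle post at the end of the hammer arm: diameter 14 mm, from 56 to 118 mm above the bench, this point at 98 mm, 115 mm from the pivot axis; at rest at rig x 60, y 115. The arm is a 16 mm square steel bar 40 to 56 mm above the bench.
- hammer (a joint): Hammer angle, rad: 0 at rest (arm along rig +y), growing as the post is drawn back to rig -x, anticlockwise from above. A spring pulls it to 0, about 11 N per rad at the post. The sear nose adds 1 N at most before it catches; then 3.5 mm of post travel to the buffer. Let go, it returns those few mm and stays if caught, else it snaps to 0.
- buffer (a joint): Compression of the rubber buffer behind the arm, m: 0 untouched. It is met about 3.5 mm of post travel after the sear has caught and adds about 3 N per mm of further post travel (5.6 N at the post per mm of compression). It is damaged if crushed by more than 2 mm: about 11 N at the post on top of the spring.
- trigger_top (a point): Centre of the top of the trigger: a round steel push pad 28 mm across over a grey square housing, 46 mm above the bench, rig x -65, y -50. Pressed straight down it lowers the sear (which also dips by itself when ridden over): travel 10 mm, releases after about 7 mm, takes 4 N at first and up to about 9 N with the hammer cocked; springs back up.
- trigger (a joint): Travel of the trigger pad, m: 0 up, 0.010 fully down.
- pin_head (a point): Head of the steel retaining pin that stands out of the lock cylinder's near end, 12 mm across and 4 mm thick. This point is the centre of the struck face, 48 mm above the bench, at rig y 85.
- pin (a joint): How far the pin has been driven, m: 0 to 0.002 at the start (7 to 9 mm gap under its head), 0.009 fully home with its head against the brass. It is a tight fit: about 18 N of friction.
- pin_tin: Bystander, to be left alone: short round tin, 42 mm wide, 30 mm high, standing on the base plate; origin at the centre of its underside or near it
- spare_barrel: Bystander, to be left alone: spare brass barrel with a flange, 34 mm wide, 36 mm high, standing on the base plate; origin at the centre of its underside or near it
- padlock: Bystander, to be left alone: brass padlock lying flat, 50 x 45 x 22 mm with its shackle; origin at the centre of its underside or near it
- keys: Bystander, to be left alone: bunch of three brass keys lying flat, about 90 mm across, 12 mm high; origin at the centre of its underside or near it
- screwdriver: Bystander, to be left alone: screwdriver lying on the bench, black handle; origin at the centre of its underside or near it
- oil: Bystander, to be left alone: white oil bottle, 44 mm wide, 110 mm high; origin at the centre of its underside or near it
- door_knob: Bystander, to be left alone: brass door knob standing on its rose, 60 mm wide, 60 mm high; origin at the centre of its underside or near it
- latch: Bystander, to be left alone: tubular door latch, 60 mm long, with an upright brass face plate 58 mm high; origin at the centre of its underside or near it

How it is judged (in metres and radians):
On the way, in this order (a step that is already met when the one before it is completed fails the run):
1. the hammer is held back by the sear alone, nobody touching it, and the pin has not been driven yet (value of joint hammer above 0.65 rad and contact force between each of the fingers, the arm and hammer below 0.1 N and value of joint pin below 0.004 m), for 0.3 s.
2. the trigger pad is pressed and the hammer flies forward (value of joint trigger above 0.004 m and value of joint hammer below 0.5 rad).
3. the pin is fully home (value of joint pin above 0.008 m), for 0.2 s.
At the end, for the whole second after the job is handed in: The pin is home to within 1 mm, the hammer is back at rest (within 0.25 rad of zero) and the trigger is up again (value of joint pin above 0.008 m and value of joint hammer below 0.25 rad and value of joint trigger below 0.002 m); the robot touches nothing.
It fails at once if the rubber buffer is crushed by more than 2 mm (value of joint buffer above 0.002 m).
It fails at once if the pin is pushed by the hand (contact force between any of the fingers, the arm and pin above 2 N).
It fails at once if a bystander is moved by more than 30 mm (distance of any of pin_tin, spare_barrel, padlock, keys, screwdriver, oil, door_knob, latch from where it was at the start of the episode above 0.03 m).
It also fails if it takes over 72 s, if anything falls off the work surface, if the arm or the gripper's body presses on something with over 40 N, if the wrist force passes 120 N, or if a joint passes its speed limit or range.

### The arm

A 6-joint arm with a two-finger parallel gripper is mounted at the origin on the work surface. World frame = base frame: x ahead of the robot, y to its left, z up, the work surface at z = 0. Lengths are in m, angles in degrees, forces in N, time in s.
With the tool pointing down it reaches from about 0.375 to 0.9 m from the base axis. Payload 3.1 kg.
Tool frame: the origin (TCP) lies midway between the tips of the shut fingers; the grasp point (between the pads) lies bot.hold_point_z behind it (bot.hold_point_z is the distance from the TCP to the grasp point, in m); z points along the fingers, y is the direction in which the jaws open and shut (so a half turn about z gives the same grasp; the last joint's range is limited). The gripper opens to 87 mm and grips with 3 to 60 N. Pads are 19 mm wide; open, the fingers measure 117 mm over their backs; the gripper's body (75 mm by 190 mm) begins 51 mm behind the grasp point.
Start: joints at [65.861, 30.224, 82.088, -0, 67.689, -10.227], TCP at [0.15, 0.607, 0.223] pointing down, gripper open.
Joint ranges: [-176.69, 176.69], [-43.24, 126.21], [12.49, 139.97], [-82, 262], [0, 151.66], [-163.58, 163.58]. Speed limits (degrees/s): [159.86, 159.86, 180, 180, 180, 180].

### API

Orientations are given as a 3x3 rotation matrix whose columns are the frame's x, y, z axes.
In Python, from rig import bot, vision, order gives the robot as it stands. The module is installed in compiled form; this text tells all that it offers.
- The arm moves only by the tool move_arm, never from a script. Its argument "moves" is a list of rows, each an object of numbers: "hand": the finger opening in mm, from 0 to 87; "x", "y", "z": the shift along the tool's x, y, z in units of 25 mm (1.0 is 25 mm); "wx", "wy", "wz": the turn, a rotation vector about the tool's x, y, z in degrees. In form: [{"hand": .., "x": .., "y": .., "z": .., "wx": .., "wy": .., "wz": ..}, ...]. A call has 1 to 20 rows; each row shifts and turns the commanded pose from where the row before left it, along the tool's axes as they then stand; what a row does not reach is not made up. A row lasts 1/10 s, in which the tool goes at most 50 mm and 8.59 degrees, less where a joint would pass 70% of its speed; a pose out of reach is approached as far as the arm can. A call is refused whole if a number of a shift passes 1 or a number of a turn 8.59, either way. A call with a gripper value outside its range is refused whole. The fingers move at their own pace and stop on an object; the grip force is fixed at half the most. Time passes only in rows, so rows that do not move let the fingers close. It gives the time, the measured TCP pose, the force and the opening at its end, in the units of the state.
- bot.read_state(): the state, without advancing time (a new reading comes with each control period).
- vision.capture(name): name is "scene" or "side" or "wrist"; returns a dict with "image" (400x640x3 uint8, red, green, blue), "z_map" (400x640 float32, m along the optical axis (not along the pixel's ray), 0 where there is no reading), "fx", "fy", "cx", "cy" (pixels), "pose" (4x4, takes a point from camera to world coordinates); the wrist camera has in their place "hand_eye" (4x4, takes a point from camera to tool coordinates, whose origin is the TCP and whose axes are the flange's). Camera axes: x right, y down, z forward; pixel columns grow to the right and rows downward; lengths in m; the calibration is good to about 2 mm. A picture is of the moment at which its call begins: read the wrist's pose just before it.
- order.hand_in(): hands the job in, once; it reports no verdict.
The state is a dict: "time_s": time; "joint_positions": joint angles; "qvel": joint speeds; "tau": joint torques, N m; "position": TCP position; "tcp_rot": TCP orientation; "force": force on the tool from outside, world axes, zero at the start; "moment": the same for the moment, N m; "opening": opening from 0.0 (shut) to 1.0 (fully open).
Only numpy, scipy, OpenCV 4.12 (cv2) and the standard library are available. Lean on these libraries where they do the work, as an engineer would, in place of code of your own. Each camera call takes 0.05 s, during which the arm holds its last target.

## Working session

There is one attempt and no reset: what is moved stays moved. The work goes in short steps, Python scripts to look and compute and a tool call to move; the robot and the scene stay as the last step left them, time stands still between calls to the robot, and variables do not carry over. Pictures are saved under pics/ and viewed, and the job is handed in when it is done.

Besides the shell and the picture viewer there is one more tool, called after "Emit:" by a JSON object that holds its "fn" and its "kwargs". move_arm: Moves the arm, as the interface text tells. Its arguments: {"type":"object","properties":{"moves":{"type":"array"}},"required":["moves"]}

```bash
mkdir -p pics; python3 - <<'E'
from rig import bot,vision,order
import cv2,numpy as np
s=bot.read_state();print({k:np.round(v,3).tolist() for k,v in s.items()},bot.hold_point_z)
for n in("scene","side","wrist"):
    c=vision.capture(n);cv2.imwrite(f"pics/{n}0.png",c["image"][:,:,::-1]);np.savez(f"{n}0.npz",**c)
    print(n,c["fx"],c["cx"],c["cy"],np.round(c.get("pose",c.get("hand_eye")),3).tolist())
E
```

```text
{'time_s': 0.0, 'joint_positions': [65.86, 30.28, 82.156, -0.002, 67.687, -10.227], 'qvel': [-0.105, -0.029, 0.041, 0.001, 0.073, 0.005], 'tau': [0.001, -44.004, -17.659, 0.063, 0.058, -0.0], 'position': [0.15, 0.606, 0.222], 'tcp_rot': [[-0.971, 0.24, -0.001], [0.24, 0.971, -0.002], [0.0, -0.002, -1.0]], 'force': [-0.029, 0.487, -0.32], 'moment': [0.051, -0.005, -0.004], 'opening': 0.997} 0.0187
scene 369.71568237183493 323.62256505046906 204.09235106023334 [[-0.805, 0.451, -0.386, 0.839], [0.593, 0.63, -0.502, 0.481], [0.017, -0.633, -0.774, 0.815], [0.0, 0.0, 0.0, 1.0]]
side 389.03617340819966 317.4635800883856 194.9398323010323 [[0.8, -0.451, 0.395, 0.09], [-0.6, -0.605, 0.524, -0.523], [0.003, -0.656, -0.755, 0.827], [0.0, 0.0, 0.0, 1.0]]
wrist 280.772405162742 319.67853058333145 199.28685195519924 [[-0.0, -0.96, -0.28, 0.078], [1.0, 0.0, -0.001, 0.001], [0.001, -0.28, 0.96, -0.162], [0.0, 0.0, 0.0, 1.0]]
```

View pics/scene0.png

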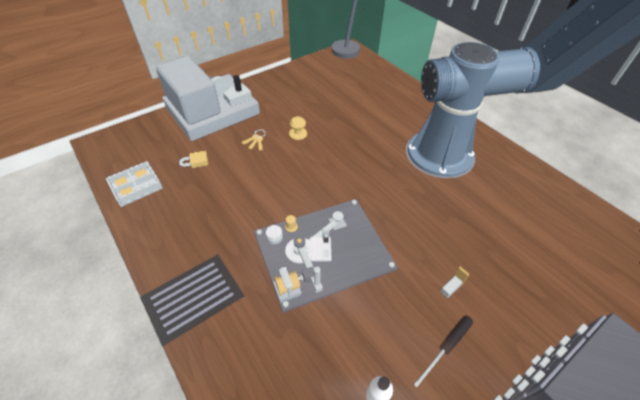

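View pics/side0.png

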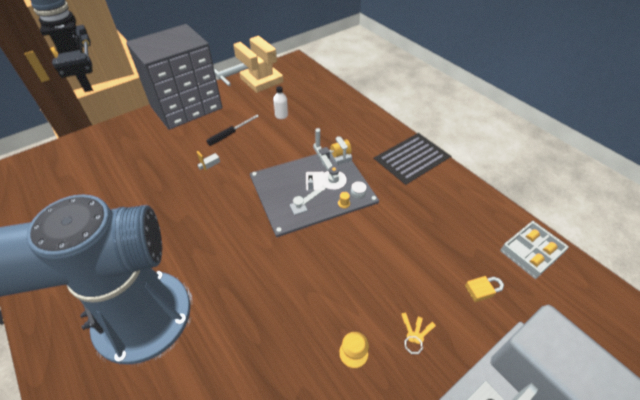

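View pics/wrist0.png

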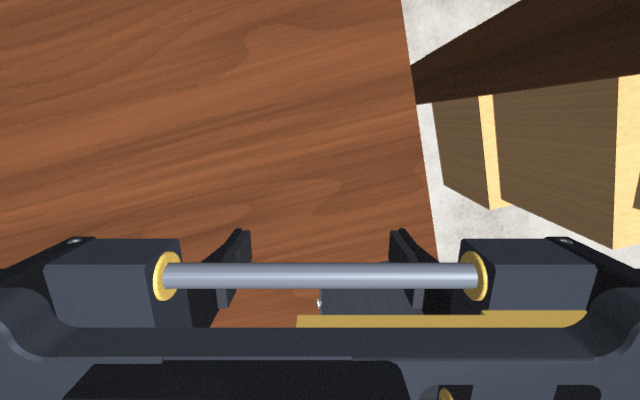

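```bash
python3 - <<'E'
import cv2
a=cv2.imread("pics/scene0.png")[190:315,240:405];cv2.imwrite("pics/scz.png",cv2.resize(a,None,fx=4.8,fy=4.8,interpolation=cv2.INTER_CUBIC))
a=cv2.imread("pics/side0.png")[120:240,240:390];cv2.imwrite("pics/siz.png",cv2.resize(a,None,fx=4.8,fy=4.8,interpolation=cv2.INTER_CUBIC))
E
```

```text
(no output)
```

View pics/scz.png

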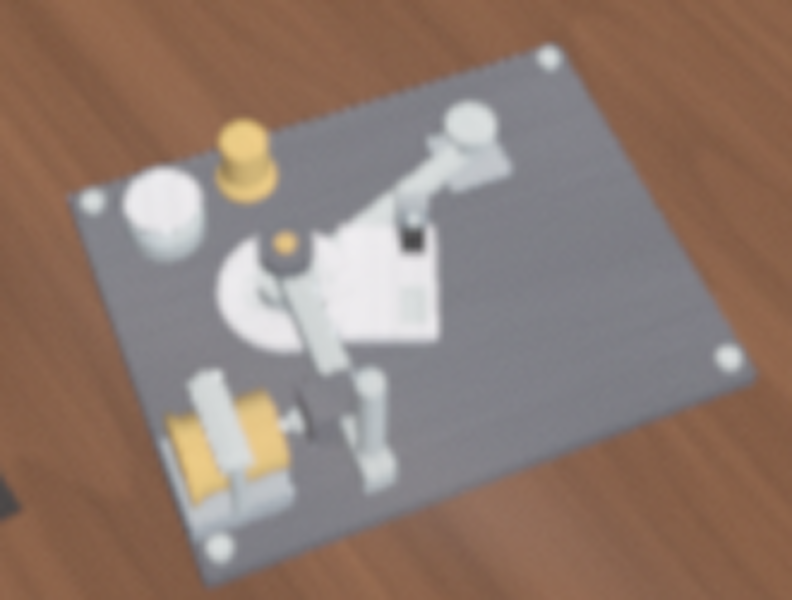

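View pics/siz.png

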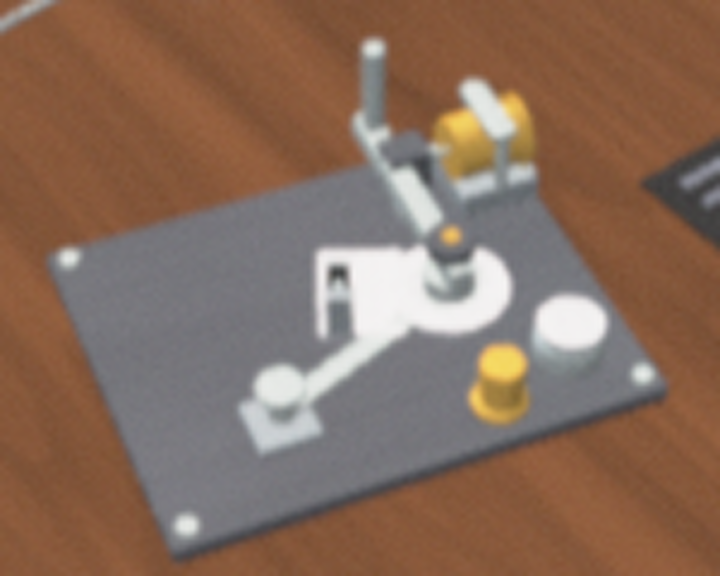

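```bash
cat >h.py <<'E'
import numpy as np
def ray(n,u,v,z,f=None):
    c=np.load(f or f"{n}0.npz");d=np.array([(u-c["cx"])/c["fx"],(v-c["cy"])/c["fy"],1]);T=c["pose"]
    d=T[:3,:3]@d;o=T[:3,3];return (o+d*(z-o[2])/d[2])
def S(u,v,z):return ray("scene",240+(u+.5)/4.8-.5,190+(v+.5)/4.8-.5,z)
def D(u,v,z):return ray("side",240+(u+.5)/4.8-.5,120+(v+.5)/4.8-.5,z)
E
python3 - <<'E'
from h import *
R=np.array([(150,130),(150,-110),(-150,-110),(-150,130)])/1000
def fit(P,R):
    a=P.mean(0);b=R.mean(0);H=(R-b).T@(P-a);th=np.arctan2(H[0,1]-H[1,0],H[0,0]+H[1,1])
    c,s=np.cos(th),np.sin(th);M=np.array([[c,-s],[s,c]]);t=a-M@b;return th,t,(P-(R@M.T+t))*1000
Ps=np.array([S(*p,.012)[:2] for p in[(210,585),(68,195),(565,45),(755,380)]])
Pd=np.array([D(*p,.012)[:2] for p in[(665,390),(176,554),(50,260)]])
for P,r in((Ps,R),(Pd,R[1:])):
    th,t,e=fit(P,r);print(np.degrees(th),t,e.round(1).tolist())
    c,s=np.cos(th),np.sin(th);M=np.array([[c,-s],[s,c]])
    for nm,fs,fd,z in(("pivotcap",(286,243),(452,236),.09),("trig",(470,123),(280,386),.046),("posttop",(370,380),(373,47),.118),("sear",(412,205),(340,290),.04),("buf",(412,238),(337,272),.04)):
        print(nm,[(q[:2].round(4).tolist(),((M.T@(q[:2]-t))*1000).round(1).tolist()) for q in(S(*fs,z),D(*fd,z))])
E
```

```text
-14.460916490793027 [0.52358286 0.07031852] [[-2.3, 2.0], [0.3, -0.8], [-1.2, 0.6], [3.2, -1.7]]
pivotcap [([0.589, 0.0664], [64.4, 12.5]), ([0.5655, 0.0363], [49.1, -22.5])]
trig [([0.4484, 0.0348], [-63.9, -53.2]), ([0.4465, 0.0354], [-65.9, -53.1])]
posttop [([0.6091, 0.1644], [59.3, 112.5]), ([0.6075, 0.1656], [57.4, 113.2])]
sear [([0.504, 0.0568], [-15.6, -18.0]), ([0.5187, 0.0785], [-6.8, 6.7])]
buf [([0.5165, 0.0736], [-7.7, 1.5]), ([0.5257, 0.0911], [-3.1, 20.7])]
-13.947951908305049 [0.52082042 0.06636801] [[-3.4, 2.5], [2.3, 1.2], [1.1, -3.7]]
pivotcap [([0.589, 0.0664], [66.2, 16.4]), ([0.5655, 0.0363], [50.6, -18.4])]
trig [([0.4484, 0.0348], [-62.7, -48.1]), ([0.4465, 0.0354], [-64.6, -48.0])]
posttop [([0.6091, 0.1644], [62.1, 116.5]), ([0.6075, 0.1656], [60.2, 117.2])]
sear [([0.504, 0.0568], [-14.0, -13.4]), ([0.5187, 0.0785], [-5.0, 11.2])]
buf [([0.5165, 0.0736], [-5.9, 6.0]), ([0.5257, 0.0911], [-1.2, 25.2])]
```

Emit:
{"fn": "move_arm", "kwargs": {"moves": [{"hand": 40, "x": -1, "y": -0.58}, {"hand": 40, "x": -1, "y": -0.58}, {"hand": 40, "x": -1, "y": -0.58}, {"hand": 40, "x": -1, "y": -0.58}, {"hand": 40, "x": -1, "y": -0.58}, {"hand": 40, "x": -1, "y": -0.58}, {"hand": 40, "x": -1, "y": -0.58}, {"hand": 40, "x": -1, "y": -0.58}, {"hand": 40, "x": -1, "y": -0.58}, {"hand": 40, "x": -1, "y": -0.58}, {"hand": 40, "x": -1, "y": -0.58}, {"hand": 40, "x": -1, "y": -0.58}, {"hand": 40, "x": -1, "y": -0.58}, {"hand": 40, "x": -1, "y": -0.58}, {"hand": 40, "x": -1, "y": -0.58}, {"hand": 40, "x": -1, "y": -0.58}, {"hand": 40, "x": -1, "y": -0.58}, {"hand": 40, "x": -1, "y": -0.58}, {"hand": 40, "x": -1, "y": -0.58}, {"hand": 40, "x": -1, "y": -0.58}]}}

```text
schema error: expected keys hand, x, y, z, wx, wy, wz
```

Emit:
{"fn": "move_arm", "kwargs": {"moves": [{"hand": 40, "wz": 8.18}, {"hand": 40, "wz": 8.18}, {"hand": 40, "wz": 8.18}, {"hand": 40, "wz": 8.18}, {"hand": 40, "wz": 8.18}, {"hand": 40, "wz": 8.18}, {"hand": 40, "wz": 8.18}, {"hand": 40, "wz": 8.18}, {"hand": 40, "wz": 8.18}, {"hand": 40, "wz": 8.18}, {"hand": 40, "wz": 8.2}, {"hand": 40}, {"hand": 40}]}}

```text
schema error: expected keys hand, x, y, z, wx, wy, wz
```

```bash
python3 - <<'E'
from rig import bot,vision,order
import cv2,numpy as np
s=bot.read_state();print({k:np.round(v,4).tolist() for k,v in s.items()})
c=vision.capture("wrist");cv2.imwrite("pics/wrist1.png",c["image"][:,:,::-1])
T=np.eye(4);T[:3,:3]=s["tcp_rot"];T[:3,3]=s["position"]
c["pose"]=T@c["hand_eye"];np.savez("wrist1.npz",**c)
E
```

```text
{'time_s': 0.15, 'joint_positions': [65.8615, 30.2673, 82.1387, -0.0009, 67.6905, -10.2298], 'qvel': [0.088, -0.2482, -0.2899, -0.1143, 0.0446, -0.029], 'tau': [0.0006, -44.0428, -17.6844, 0.0634, 0.0553, -0.0001], 'position': [0.15, 0.6062, 0.2218], 'tcp_rot': [[-0.9707, 0.2404, -0.0007], [0.2404, 0.9707, -0.0015], [0.0003, -0.0017, -1.0]], 'force': [0.2774, -0.7248, -0.9601], 'moment': [0.0253, -0.0123, 0.0189], 'opening': 1.003}
```

View pics/wrist1.png

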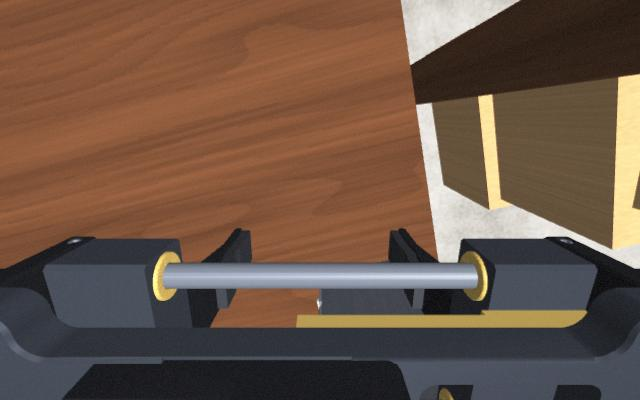

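Emit:
{"fn": "move_arm", "kwargs": {"moves": [{"hand": 40, "x": -1, "y": -0.58, "z": 0, "wx": 0, "wy": 0, "wz": 0}, {"hand": 40, "x": -1, "y": -0.58, "z": 0, "wx": 0, "wy": 0, "wz": 0}, {"hand": 40, "x": -1, "y": -0.58, "z": 0, "wx": 0, "wy": 0, "wz": 0}, {"hand": 40, "x": -1, "y": -0.58, "z": 0, "wx": 0, "wy": 0, "wz": 0}, {"hand": 40, "x": -1, "y": -0.58, "z": 0, "wx": 0, "wy": 0, "wz": 0}, {"hand": 40, "x": -1, "y": -0.58, "z": 0, "wx": 0, "wy": 0, "wz": 0}, {"hand": 40, "x": -1, "y": -0.58, "z": 0, "wx": 0, "wy": 0, "wz": 0}, {"hand": 40, "x": -1, "y": -0.58, "z": 0, "wx": 0, "wy": 0, "wz": 0}, {"hand": 40, "x": -1, "y": -0.58, "z": 0, "wx": 0, "wy": 0, "wz": 0}, {"hand": 40, "x": -1, "y": -0.58, "z": 0, "wx": 0, "wy": 0, "wz": 0}, {"hand": 40, "x": -1, "y": -0.58, "z": 0, "wx": 0, "wy": 0, "wz": 0}, {"hand": 40, "x": -1, "y": -0.58, "z": 0, "wx": 0, "wy": 0, "wz": 0}, {"hand": 40, "x": -1, "y": -0.58, "z": 0, "wx": 0, "wy": 0, "wz": 0}, {"hand": 40, "x": -1, "y": -0.58, "z": 0, "wx": 0, "wy": 0, "wz": 0}, {"hand": 40, "x": -1, "y": -0.58, "z": 0, "wx": 0, "wy": 0, "wz": 0}, {"hand": 40, "x": -1, "y": -0.58, "z": 0, "wx": 0, "wy": 0, "wz": 0}, {"hand": 40, "x": -1, "y": -0.58, "z": 0, "wx": 0, "wy": 0, "wz": 0}, {"hand": 40, "x": -1, "y": -0.58, "z": 0, "wx": 0, "wy": 0, "wz": 0}, {"hand": 40, "x": -1, "y": -0.58, "z": 0, "wx": 0, "wy": 0, "wz": 0}, {"hand": 40, "x": -1, "y": -0.58, "z": 0, "wx": 0, "wy": 0, "wz": 0}]}}

```text
time_s: 2.2
position: [0.5665, 0.204, 0.2224]
tcp_rot: [[-0.971, 0.241, -0.0], [0.241, 0.971, -0.0], [0.0, -0.0, -1.0]]
force: [0.4, 0.8, 0.2]
opening: 0.457
```

Emit:
{"fn": "move_arm", "kwargs": {"moves": [{"hand": 40, "x": 0, "y": 0, "z": 0, "wx": 0, "wy": 0, "wz": 8.18}, {"hand": 40, "x": 0, "y": 0, "z": 0, "wx": 0, "wy": 0, "wz": 8.18}, {"hand": 40, "x": 0, "y": 0, "z": 0, "wx": 0, "wy": 0, "wz": 8.18}, {"hand": 40, "x": 0, "y": 0, "z": 0, "wx": 0, "wy": 0, "wz": 8.18}, {"hand": 40, "x": 0, "y": 0, "z": 0, "wx": 0, "wy": 0, "wz": 8.18}, {"hand": 40, "x": 0, "y": 0, "z": 0, "wx": 0, "wy": 0, "wz": 8.18}, {"hand": 40, "x": 0, "y": 0, "z": 0, "wx": 0, "wy": 0, "wz": 8.18}, {"hand": 40, "x": 0, "y": 0, "z": 0, "wx": 0, "wy": 0, "wz": 8.18}, {"hand": 40, "x": 0, "y": 0, "z": 0, "wx": 0, "wy": 0, "wz": 8.18}, {"hand": 40, "x": 0, "y": 0, "z": 0, "wx": 0, "wy": 0, "wz": 8.18}, {"hand": 40, "x": 0, "y": 0, "z": 0, "wx": 0, "wy": 0, "wz": 8.2}, {"hand": 40, "x": 0, "y": 0, "z": 0, "wx": 0, "wy": 0, "wz": 0}, {"hand": 40, "x": 0, "y": 0, "z": 0, "wx": 0, "wy": 0, "wz": 0}]}}

```text
time_s: 3.5
position: [0.5657, 0.2049, 0.2224]
tcp_rot: [[0.237, 0.971, -0.0], [0.971, -0.237, -0.0], [-0.0, -0.0, -1.0]]
force: [0.7, -0.4, -0.2]
opening: 0.461
```

```bash
cat > snap.py <<'E'
import sys
from rig import bot,vision,order
import cv2,numpy as np
s=bot.read_state();print({k:np.round(s[k],4).tolist() for k in("time_s","joint_positions","position","tcp_rot","force","opening")})
for a in sys.argv[1:]:
    n=a.rstrip("0123456789");s=bot.read_state();c=vision.capture(n);cv2.imwrite(f"pics/{a}.png",c["image"][:,:,::-1])
    if n=="wrist":
        T=np.eye(4);T[:3,:3]=s["tcp_rot"];T[:3,3]=s["position"];c["pose"]=T@c["hand_eye"]
    np.savez(f"{a}.npz",**c)
E
python3 snap.py wrist1
```

```text
{'time_s': 3.5, 'joint_positions': [9.284, 28.4301, 85.5491, 0.0002, 66.0455, 23.0204], 'position': [0.5657, 0.2049, 0.2224], 'tcp_rot': [[0.2375, 0.9714, -0.0004], [0.9714, -0.2375, -0.0001], [-0.0002, -0.0004, -1.0]], 'force': [0.7076, -0.3754, -0.16], 'opening': 0.4614}
```

View pics/wrist1.png

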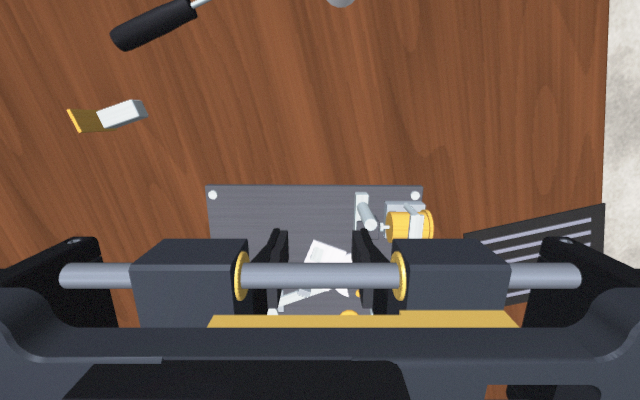

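```bash
python3 - <<'E'
from h import *
a=ray("wrist",205,186,.012,"wrist1.npz");b=ray("wrist",423,186,.012,"wrist1.npz");print(a,b,np.linalg.norm(a-b),np.degrees(np.arctan2(*(b-a)[[1,0]])))
print(ray("wrist",362,207,.118,"wrist1.npz"))
import cv2
i=cv2.imread("pics/wrist1.png")[180:250,330:440];cv2.imwrite("pics/w1z.png",cv2.resize(i,None,fx=7,fy=7,interpolation=2))
E
```

```text
[0.40987472 0.22991722 0.012     ] [0.69847897 0.15936727 0.012     ] 0.2971021861848969 -13.736689029682449
[0.60366114 0.18681394 0.118     ]
```

View pics/w1z.png

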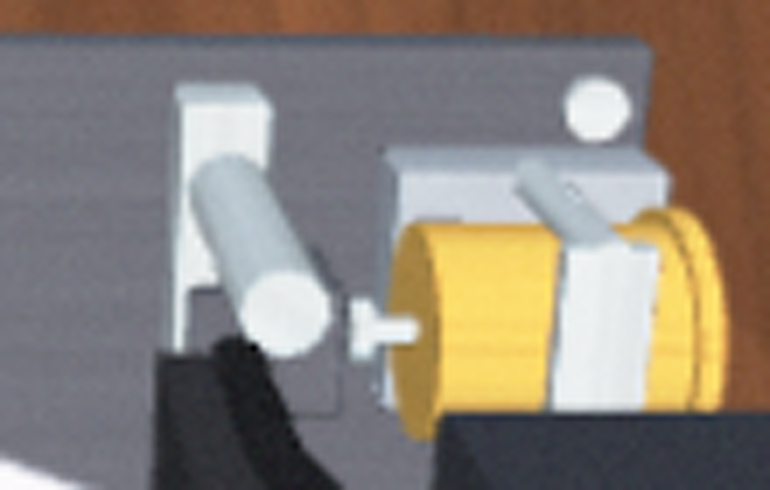

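```bash
python3 - <<'E'
from h import *
print(ray("wrist",371,224.2,.118,"wrist1.npz"))
s=np.array([.5657,.2049]);X=np.array([.2375,.9714]);Y=np.array([.9714,-.2375])
for p in([.6083,.165],ray("wrist",371,224.2,.118,"wrist1.npz")[:2]):print((np.array(p)-s)@X*40,(np.array(p)-s)@Y*40)
E
```

```text
[0.60893211 0.16665394 0.118     ]
-1.1456544 2.034315599999999
-1.075383895274086 2.0431644113237724
```

Emit:
{"fn": "move_arm", "kwargs": {"moves": [{"hand": 40, "x": -0.55, "y": 1, "z": 0, "wx": 0, "wy": 0, "wz": 0}, {"hand": 40, "x": -0.55, "y": 1, "z": 0, "wx": 0, "wy": 0, "wz": 0}, {"hand": 40, "x": 0, "y": 0.04, "z": 1, "wx": 0, "wy": 0, "wz": 0}, {"hand": 40, "x": 0, "y": 0, "z": 1, "wx": 0, "wy": 0, "wz": 0}, {"hand": 40, "x": 0, "y": 0, "z": 1, "wx": 0, "wy": 0, "wz": 0}, {"hand": 40, "x": 0, "y": 0, "z": 0.8, "wx": 0, "wy": 0, "wz": 0}, {"hand": 40, "x": 0, "y": 0, "z": 0, "wx": 0, "wy": 0, "wz": 0}]}}

```text
time_s: 4.25
position: [0.6063, 0.1656, 0.1244]
tcp_rot: [[0.239, 0.971, -0.007], [0.971, -0.239, -0.001], [-0.002, -0.007, -1.0]]
force: [0.4, 0.5, 0.2]
opening: 0.459
```

```bash
python3 snap.py wrist2 scene2; python3 -c "
import cv2
i=cv2.imread('pics/scene2.png')[170:300,240:405];cv2.imwrite('pics/s2z.png',cv2.resize(i,None,fx=4.5,fy=4.5,interpolation=2))"
```

```text
{'time_s': 4.25, 'joint_positions': [5.11, 37.4095, 86.1056, -0.0048, 56.8946, 18.9393], 'position': [0.6063, 0.1656, 0.1244], 'tcp_rot': [[0.239, 0.971, -0.0071], [0.971, -0.239, -0.0007], [-0.0024, -0.0067, -1.0]], 'force': [0.3857, 0.4958, 0.1553], 'opening': 0.4594}
```

View pics/wrist2.png

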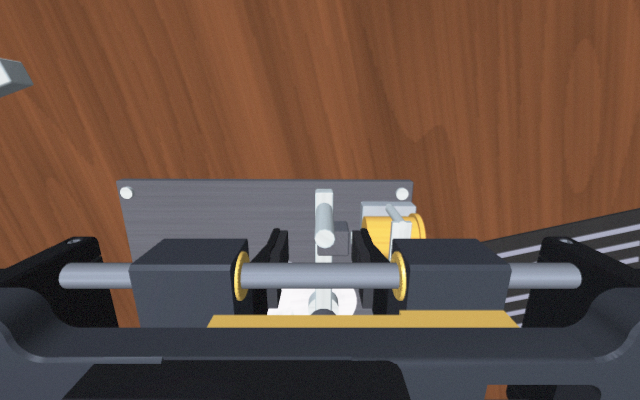

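View pics/s2z.png

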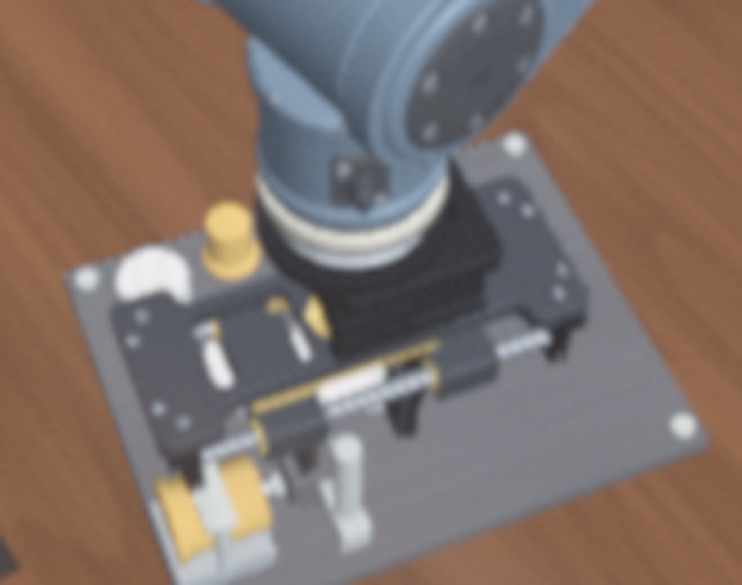

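```bash
python3 - <<'E'
from h import *
print(ray("wrist",325,240,.118,"wrist2.npz"))
print(ray("scene",240+347/4.5,170+445/4.5,.118,"scene2.npz"))
E
```

```text
[0.60876995 0.16544075 0.118     ]
[0.60857794 0.16519906 0.118     ]
```

```bash
python3 - <<'E'
from h import *
def L(f,n,pu,pv):
    a=f(pu,pv,.0);b=f(pu,pv,.1);d=b-a;return a,d/np.linalg.norm(d)
M=np.array([[.9706,.2406],[-.2406,.9706]]);piv=np.array([.6086,.1653])-M@[0,.115]
print(piv)
for nm,p,q in(("black",(412,238),(338,272)),("bracket top",(410,200),(339,302)),("cap",(286,243),(452,236))):
    a,d=L(S,0,*p);b,e=L(D,0,*q)
    k=np.linalg.lstsq(np.c_[d,-e],b-a,rcond=None)[0];x=(a+d*k[0]+b+e*k[1])/2
    r=M.T@(x[:2]-piv)*1000;print(nm,x,np.linalg.norm(a+d*k[0]-b-e*k[1]),r,np.hypot(*r),np.arctan2(-r[0],r[1]))
E
```

```text
[0.580931 0.053681]
black [0.5205319  0.08067599 0.05199353] 0.002462536123012765 [-65.11836229  11.66931252] 66.15567974525106 1.3934768722962758
bracket top [0.50714953 0.06112574 0.05224143] 0.0027643693558863486 [-73.40349474 -10.52595727] 74.15435803674576 1.7132239543239498
cap [0.58073418 0.05350159 0.06700745] 0.0009030777888428955 [-0.14786433 -0.22149103] 0.26631210116570925 2.5529538133727767
```

Emit:
{"fn": "move_arm", "kwargs": {"moves": [{"hand": 30, "x": 0, "y": 0.09, "z": 0.8, "wx": 0, "wy": 0, "wz": 0}, {"hand": 30, "x": 0, "y": 0, "z": 0.8, "wx": 0, "wy": 0, "wz": 0}, {"hand": 28, "x": 0, "y": 0, "z": 0, "wx": 0, "wy": 0, "wz": 0}, {"hand": 28, "x": 0, "y": 0, "z": 0, "wx": 0, "wy": 0, "wz": 0}]}}

```text
time_s: 4.75
position: [0.6117, 0.1656, 0.0888]
tcp_rot: [[0.24, 0.971, 0.002], [0.971, -0.24, 0.0], [0.001, 0.002, -1.0]]
force: [0.6, -0.8, 0.2]
opening: 0.328
```

Emit:
{"fn": "move_arm", "kwargs": {"moves": [{"hand": 28, "x": -0.005, "y": -0.16, "z": 0, "wx": 0, "wy": 0, "wz": -2}, {"hand": 28, "x": -0.01, "y": -0.32, "z": 0, "wx": 0, "wy": 0, "wz": -4}, {"hand": 28, "x": -0.01, "y": -0.32, "z": 0, "wx": 0, "wy": 0, "wz": -4}, {"hand": 28, "x": -0.01, "y": -0.32, "z": 0, "wx": 0, "wy": 0, "wz": -4}, {"hand": 28, "x": -0.01, "y": -0.32, "z": 0, "wx": 0, "wy": 0, "wz": -4}, {"hand": 28, "x": -0.01, "y": -0.32, "z": 0, "wx": 0, "wy": 0, "wz": -4}, {"hand": 28, "x": -0.01, "y": -0.32, "z": 0, "wx": 0, "wy": 0, "wz": -4}, {"hand": 28, "x": -0.005, "y": -0.16, "z": 0, "wx": 0, "wy": 0, "wz": -2}, {"hand": 28, "x": 0, "y": 0, "z": 0, "wx": 0, "wy": 0, "wz": 0}]}}

```text
time_s: 5.65
position: [0.5587, 0.1666, 0.0901]
tcp_rot: [[-0.243, 0.97, 0.009], [0.97, 0.243, 0.002], [-0.0, 0.009, -1.0]]
force: [3.2, 2.5, 0.0]
opening: 0.319
```

```bash
cat > ang.py <<'E'
from rig import bot,vision
import numpy as np
piv=np.array([.5808,.0536]);th=np.radians(-13.92);Y0=np.array([-np.sin(th),np.cos(th)])
F=[]
for i in range(1):
    s=bot.read_state();R=np.array(s["tcp_rot"]);p=np.array(s["position"])
    F.append(s["force"])
op=s["opening"]*87
post=p[:2]+R[:2,1]*(op/2-7)
d=post-piv
a=np.arctan2(d[1],d[0])-np.arctan2(Y0[1],Y0[0])
T=np.array([-np.sin(a+np.arctan2(Y0[1],Y0[0])),np.cos(a+np.arctan2(Y0[1],Y0[0]))])
tx=np.arctan2(R[1,0],R[0,0])-np.arctan2(Y0[1],Y0[0])
f=np.array(s["force"])
dd=p[:2]-piv
print("t",s["time_s"],"hammer est",a,"r",np.hypot(*d)*1000,"TCPr",dd@R[:2,0]*1000,"TCPt",dd@R[:2,1]*1000,"toolyaw",tx,"z",p[2],"open",op,"F",f.round(2),"Ft(back+)",-(f[:2]@T),"F/a",-(f[:2]@T)/11)
E
python3 ang.py
```

```text
t 5.65 hammer est -1.0654434964238346 r 6874.685865979329 TCPr 114.92520563130756 TCPt 6.068617999238812 toolyaw 0.4886342383311413 z 0.09006222410418849 open 27.73585031246699 F [3.16 2.54 0.01] Ft(back+) -1.6343594572527982 F/a -0.1485781324775271
```

```bash
sed -i 's|(op/2-7)|(op/2-7)/1000|' ang.py; python3 ang.py
```

```text
t 5.65 hammer est 0.3765421187953466 r 115.6510068524474 TCPr 114.92520563130756 TCPt 6.068617999238812 toolyaw 0.4886342383311413 z 0.09006222410418849 open 27.73585031246699 F [3.16 2.54 0.01] Ft(back+) 3.468349180233413 F/a 0.3153044709303103
```

Emit:
{"fn": "move_arm", "kwargs": {"moves": [{"hand": 28, "x": -0.01, "y": -0.32, "z": 0, "wx": 0, "wy": 0, "wz": -4}, {"hand": 28, "x": -0.01, "y": -0.32, "z": 0, "wx": 0, "wy": 0, "wz": -4}, {"hand": 28, "x": -0.01, "y": -0.32, "z": 0, "wx": 0, "wy": 0, "wz": -4}, {"hand": 28, "x": -0.01, "y": -0.32, "z": 0, "wx": 0, "wy": 0, "wz": -4}, {"hand": 28, "x": -0.005, "y": -0.16, "z": 0, "wx": 0, "wy": 0, "wz": -2}, {"hand": 28, "x": 0, "y": 0, "z": 0, "wx": 0, "wy": 0, "wz": 0}]}}

```text
time_s: 6.25
position: [0.5264, 0.1537, 0.0901]
tcp_rot: [[-0.53, 0.848, 0.01], [0.848, 0.53, 0.004], [-0.002, 0.011, -1.0]]
force: [4.2, 10.2, 0.5]
opening: 0.327
```

```bash
python3 ang.py; python3 snap.py side3 scene3; python3 -c "
import cv2
for n in('side','scene'):
  i=cv2.imread(f'pics/{n}3.png');i=i[120:240,240:390] if n=='side' else i[170:300,240:405]
  cv2.imwrite(f'pics/{n}3z.png',cv2.resize(i,None,fx=4.5,fy=4.5,interpolation=2))"
```

```text
t 6.25 hammer est 0.6776028251827344 r 114.55879728171007 TCPr 113.6850130733639 TCPt 6.91655141692232 toolyaw 0.8011708589659987 z 0.09009064638436742 open 28.41067636015278 F [ 4.22 10.22  0.52] Ft(back+) 8.129489316053137 F/a 0.7390444832775579
{'time_s': 6.25, 'joint_positions': [4.485, 35.2631, 100.0652, 0.2838, 44.0826, -27.7021], 'position': [0.5264, 0.1537, 0.0901], 'tcp_rot': [[-0.5297, 0.8481, 0.01], [0.8482, 0.5297, 0.0042], [-0.0017, 0.0107, -0.9999]], 'force': [4.2174, 10.2216, 0.5242], 'opening': 0.3266}
```

View pics/side3z.png

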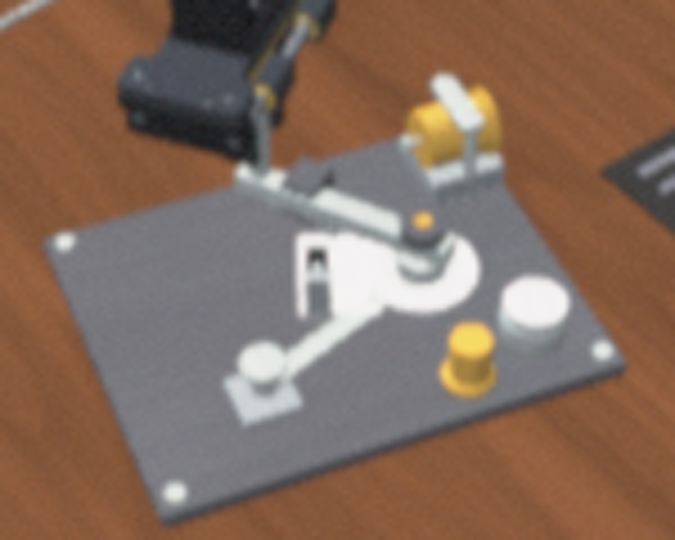

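View pics/scene3z.png

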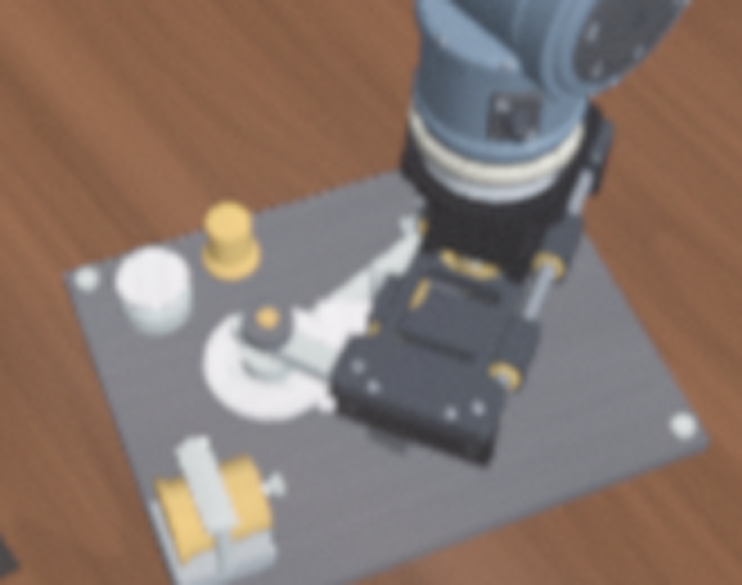

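Emit:
{"fn": "move_arm", "kwargs": {"moves": [{"hand": 28, "x": -0.003, "y": -0.16, "z": 0, "wx": 0, "wy": 0, "wz": -2}, {"hand": 28, "x": -0.003, "y": -0.16, "z": 0, "wx": 0, "wy": 0, "wz": -2}, {"hand": 28, "x": -0.003, "y": -0.16, "z": 0, "wx": 0, "wy": 0, "wz": -2}, {"hand": 28, "x": -0.003, "y": -0.16, "z": 0, "wx": 0, "wy": 0, "wz": -2}, {"hand": 28, "x": -0.003, "y": -0.16, "z": 0, "wx": 0, "wy": 0, "wz": -2}, {"hand": 28, "x": 0, "y": 0, "z": 0, "wx": 0, "wy": 0, "wz": 0}, {"hand": 28, "x": 0, "y": 0, "z": 0, "wx": 0, "wy": 0, "wz": 0}]}}

```text
time_s: 7.05
position: [0.5106, 0.1427, 0.0901]
tcp_rot: [[-0.668, 0.744, 0.01], [0.744, 0.668, 0.006], [-0.002, 0.011, -1.0]]
force: [4.3, 13.0, 2.7]
opening: 0.327
```

```bash
python3 ang.py; python3 snap.py side4;python3 ang.py; python3 -c "
import cv2
i=cv2.imread('pics/side4.png')[140:200,280:350]
cv2.imwrite('pics/side4z.png',cv2.resize(i,None,fx=9,fy=9,interpolation=2))"
```

```text
t 7.05 hammer est 0.8468280479977812 r 114.09324791348294 TCPr 113.16533474723957 TCPt 7.280445718212212 toolyaw 0.9744176203892811 z 0.09005670638575324 open 28.480334760176387 F [ 4.25 12.96  2.69] Ft(back+) 10.860589682199528 F/a 0.9873263347454116
{'time_s': 7.05, 'joint_positions': [3.3544, 34.3132, 102.7128, 0.433, 42.3918, -38.8746], 'position': [0.5106, 0.1427, 0.0901], 'tcp_rot': [[-0.668, 0.7441, 0.0099], [0.7442, 0.6679, 0.0057], [-0.0024, 0.0111, -0.9999]], 'force': [4.2544, 12.959, 2.6908], 'opening': 0.3274}
t 7.1 hammer est 0.8470828848083065 r 114.10995867966281 TCPr 113.18357691636794 TCPt 7.352263886085552 toolyaw 0.9745569150710183 z 0.09005458371764571 open 28.314863634929825 F [ 2.94 12.62  2.38] Ft(back+) 9.588263187396404 F/a 0.8716602897633094
```

View pics/side4z.png

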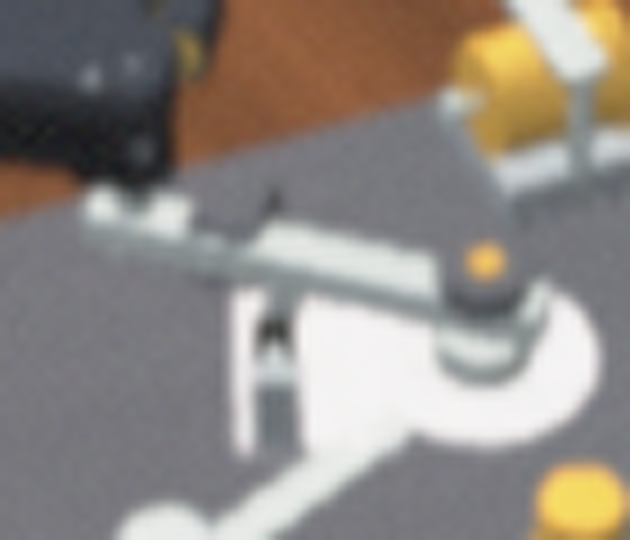

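Emit:
{"fn": "move_arm", "kwargs": {"moves": [{"hand": 28, "x": 0, "y": -0.08, "z": 0, "wx": 0, "wy": 0, "wz": -1}, {"hand": 28, "x": 0, "y": 0, "z": 0, "wx": 0, "wy": 0, "wz": 0}, {"hand": 28, "x": 0, "y": 0, "z": 0, "wx": 0, "wy": 0, "wz": 0}]}}

```text
time_s: 7.4
position: [0.5091, 0.1414, 0.0901]
tcp_rot: [[-0.681, 0.732, 0.01], [0.732, 0.681, 0.006], [-0.002, 0.011, -1.0]]
force: [4.1, 13.1, 3.6]
opening: 0.324
```

```bash
cat > f.py <<'E'
from rig import bot,vision
import numpy as np,cv2,sys
piv=np.array([.5808,.0536]);th=np.radians(-13.92);b=th+np.pi/2
A=[];Fs=[];Z=[]
for i in range(5):
    s=bot.read_state();R=np.array(s["tcp_rot"]);p=np.array(s["position"]);f=np.array(s["force"])
    d=p[:2]+R[:2,1]*.0071-piv;a=np.arctan2(d[1],d[0]);A.append(a-b);Fs.append(-(f[:2]@[-np.sin(a),np.cos(a)]));Z.append(f[2])
    if i<4:
        c=vision.capture("side")
A=np.array(A);print("t",s["time_s"],"ang %.4f F %.2f exp %.2f excess %.2f"%(A.mean(),np.mean(Fs),11*A.mean(),np.mean(Fs)-11*A.mean()),np.round(Fs,1),"Fz",round(np.mean(Z),1),p.round(4))
i=c["image"][140:200,270:350,::-1];cv2.imwrite("pics/"+sys.argv[1]+".png",cv2.resize(i,None,fx=9,fy=9,interpolation=2))
E
python3 f.py a1
```

```text
t 7.6 ang 0.8649 F 10.09 exp 9.51 excess 0.58 [11.   9.6 10.   9.6 10.2] Fz 3.1 [0.5092 0.1415 0.0901]
```

Emit:
{"fn": "move_arm", "kwargs": {"moves": [{"hand": 28, "x": 0, "y": -0.08, "z": 0, "wx": 0, "wy": 0, "wz": -1}, {"hand": 28, "x": 0, "y": 0, "z": 0, "wx": 0, "wy": 0, "wz": 0}]}}

```text
time_s: 7.8
position: [0.5075, 0.1401, 0.0901]
tcp_rot: [[-0.694, 0.72, 0.01], [0.72, 0.694, 0.006], [-0.002, 0.011, -1.0]]
force: [2.8, 13.9, 4.2]
opening: 0.324
```

```bash
python3 f.py a2
```

```text
t 8.0 ang 0.8831 F 10.58 exp 9.71 excess 0.87 [10.6 10.7 10.7 10.3 10.7] Fz 3.3 [0.5076 0.1402 0.09  ]
```

Emit:
{"fn": "move_arm", "kwargs": {"moves": [{"hand": 28, "x": 0, "y": -0.08, "z": 0, "wx": 0, "wy": 0, "wz": -1}, {"hand": 28, "x": 0, "y": 0, "z": 0, "wx": 0, "wy": 0, "wz": 0}]}}

```text
time_s: 8.2
position: [0.506, 0.1388, 0.0901]
tcp_rot: [[-0.706, 0.708, 0.009], [0.708, 0.706, 0.006], [-0.002, 0.011, -1.0]]
force: [1.8, 14.4, 3.9]
opening: 0.325
```

```bash
python3 f.py a3
```

```text
t 8.4 ang 0.9011 F 10.64 exp 9.91 excess 0.73 [10.3 10.6 11.4 10.7 10.3] Fz 3.9 [0.5061 0.1388 0.09  ]
```

View pics/a3.png

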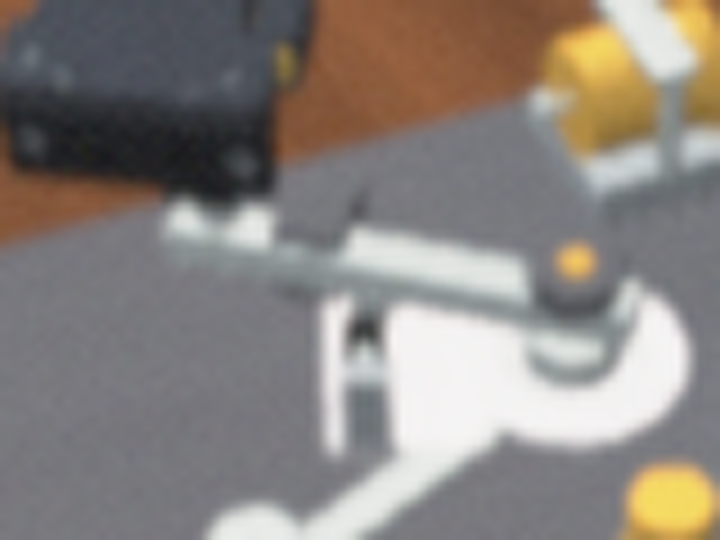

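Emit:
{"fn": "move_arm", "kwargs": {"moves": [{"hand": 28, "x": 0.03, "y": -0.08, "z": 0, "wx": 0, "wy": 0, "wz": -1}, {"hand": 28, "x": 0, "y": 0, "z": 0, "wx": 0, "wy": 0, "wz": 0}]}}

```text
time_s: 8.6
position: [0.5046, 0.1375, 0.0901]
tcp_rot: [[-0.719, 0.695, 0.011], [0.695, 0.719, 0.005], [-0.004, 0.011, -1.0]]
force: [4.0, 12.5, 2.6]
opening: 0.324
```

```bash
python3 f.py a4
```

```text
t 8.8 ang 0.9173 F 11.04 exp 10.09 excess 0.95 [11.  11.  11.2 10.7 11.2] Fz 2.8 [0.5047 0.1376 0.09  ]
```

Emit:
{"fn": "move_arm", "kwargs": {"moves": [{"hand": 28, "x": 0.03, "y": -0.08, "z": 0, "wx": 0, "wy": 0, "wz": -1}, {"hand": 28, "x": 0, "y": 0, "z": 0, "wx": 0, "wy": 0, "wz": 0}]}}

```text
time_s: 9.0
position: [0.5033, 0.1363, 0.0901]
tcp_rot: [[-0.731, 0.683, 0.012], [0.683, 0.731, 0.005], [-0.005, 0.011, -1.0]]
force: [4.7, 10.4, 2.0]
opening: 0.327
```

```bash
python3 f.py a5
```

```text
t 9.2 ang 0.9334 F 10.65 exp 10.27 excess 0.38 [10.3 10.5 10.7 10.9 10.9] Fz 2.0 [0.5033 0.1364 0.0901]
```

View pics/a5.png

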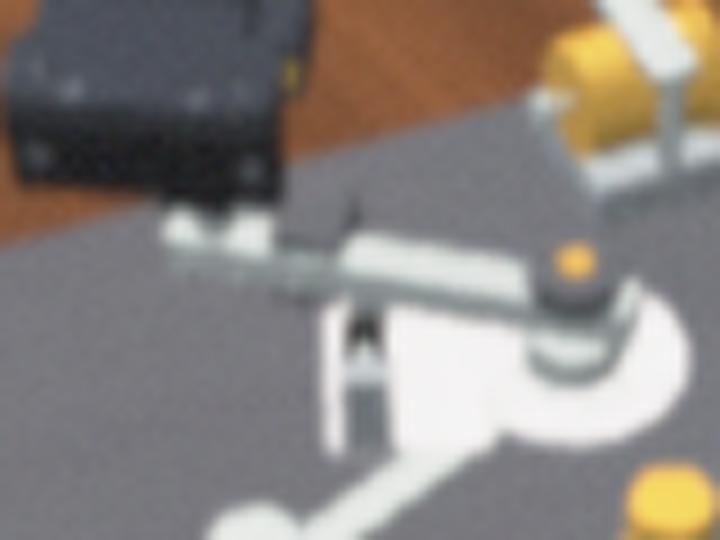

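Emit:
{"fn": "move_arm", "kwargs": {"moves": [{"hand": 28, "x": 0.02, "y": -0.08, "z": 0, "wx": 0, "wy": 0, "wz": -1}, {"hand": 28, "x": 0, "y": 0, "z": 0, "wx": 0, "wy": 0, "wz": 0}]}}

```text
time_s: 9.4
position: [0.5019, 0.135, 0.0901]
tcp_rot: [[-0.742, 0.67, 0.012], [0.67, 0.742, 0.005], [-0.006, 0.012, -1.0]]
force: [5.6, 11.2, 1.3]
opening: 0.326
```

```bash
python3 f.py a6
```

```text
t 9.6 ang 0.9498 F 10.91 exp 10.45 excess 0.46 [11.5 10.5 10.9 11.1 10.6] Fz 1.4 [0.502  0.1351 0.0901]
```

Emit:
{"fn": "move_arm", "kwargs": {"moves": [{"hand": 28, "x": 0.01, "y": -0.08, "z": 0, "wx": 0, "wy": 0, "wz": -1}, {"hand": 28, "x": 0, "y": 0, "z": 0, "wx": 0, "wy": 0, "wz": 0}]}}

```text
time_s: 9.8
position: [0.5004, 0.1335, 0.0901]
tcp_rot: [[-0.754, 0.657, 0.012], [0.657, 0.754, 0.004], [-0.006, 0.011, -1.0]]
force: [5.4, 10.7, 1.9]
opening: 0.326
```

```bash
python3 f.py a7
```

```text
t 10.0 ang 0.9690 F 10.88 exp 10.66 excess 0.22 [11.1 11.1 10.9 10.9 10.4] Fz 1.8 [0.5004 0.1336 0.0901]
```

Emit:
{"fn": "move_arm", "kwargs": {"moves": [{"hand": 28, "x": 0, "y": -0.08, "z": 0, "wx": 0, "wy": 0, "wz": -1}, {"hand": 28, "x": 0, "y": 0, "z": 0, "wx": 0, "wy": 0, "wz": 0}]}}

```text
time_s: 10.2
position: [0.4989, 0.132, 0.0901]
tcp_rot: [[-0.765, 0.644, 0.012], [0.644, 0.765, 0.004], [-0.006, 0.011, -1.0]]
force: [5.1, 11.2, 2.8]
opening: 0.323
```

```bash
python3 f.py a8
```

```text
t 10.4 ang 0.9874 F 10.88 exp 10.86 excess 0.02 [11.4 10.6 10.3 11.7 10.4] Fz 2.2 [0.499  0.1321 0.0901]
```

View pics/a8.png

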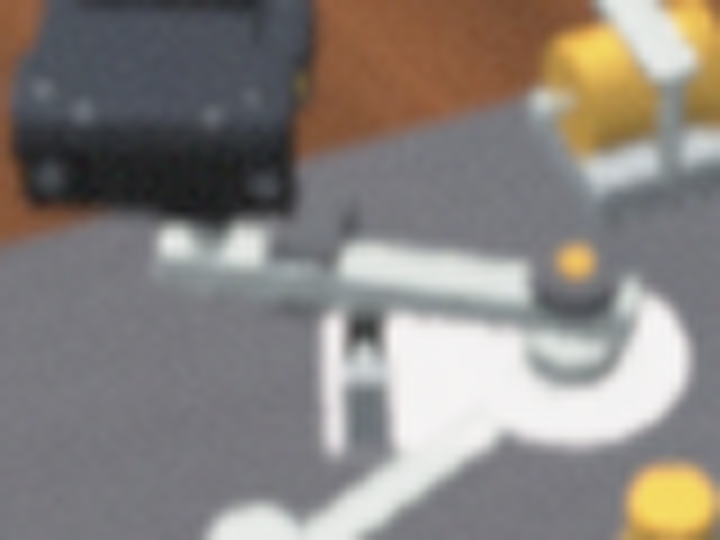

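Emit:
{"fn": "move_arm", "kwargs": {"moves": [{"hand": 28, "x": 0, "y": -0.08, "z": 0, "wx": 0, "wy": 0, "wz": -1}, {"hand": 28, "x": 0, "y": 0, "z": 0, "wx": 0, "wy": 0, "wz": 0}]}}

```text
time_s: 10.6
position: [0.4976, 0.1305, 0.0901]
tcp_rot: [[-0.776, 0.63, 0.012], [0.63, 0.776, 0.004], [-0.006, 0.011, -1.0]]
force: [4.4, 10.9, 2.0]
opening: 0.324
```

```bash
python3 f.py a9
```

```text
t 10.8 ang 1.0051 F 10.91 exp 11.06 excess -0.14 [10.7 10.8 11.  11.3 10.8] Fz 2.2 [0.4976 0.1306 0.0901]
```

Emit:
{"fn": "move_arm", "kwargs": {"moves": [{"hand": 28, "x": 0, "y": -0.08, "z": 0, "wx": 0, "wy": 0, "wz": -1}, {"hand": 28, "x": 0, "y": 0, "z": 0, "wx": 0, "wy": 0, "wz": 0}]}}

```text
time_s: 11.0
position: [0.4962, 0.1291, 0.09]
tcp_rot: [[-0.787, 0.617, 0.011], [0.617, 0.787, 0.005], [-0.006, 0.011, -1.0]]
force: [5.2, 11.6, 2.9]
opening: 0.326
```

```bash
python3 f.py a10
```

```text
t 11.2 ang 1.0229 F 11.12 exp 11.25 excess -0.14 [11.8 10.7 11.5 11.  10.5] Fz 2.6 [0.4963 0.1291 0.0901]
```

Emit:
{"fn": "move_arm", "kwargs": {"moves": [{"hand": 28, "x": 0, "y": -0.08, "z": 0, "wx": 0, "wy": 0, "wz": -1}, {"hand": 28, "x": 0, "y": 0, "z": 0, "wx": 0, "wy": 0, "wz": 0}]}}

```text
time_s: 11.4
position: [0.4949, 0.1275, 0.09]
tcp_rot: [[-0.798, 0.603, 0.011], [0.603, 0.798, 0.005], [-0.006, 0.011, -1.0]]
force: [4.4, 12.0, 3.2]
opening: 0.324
```

```bash
python3 f.py a11
```

```text
t 11.6 ang 1.0407 F 11.46 exp 11.45 excess 0.01 [11.7 11.6 11.3 11.5 11.3] Fz 2.9 [0.4949 0.1276 0.09  ]
```

View pics/a11.png

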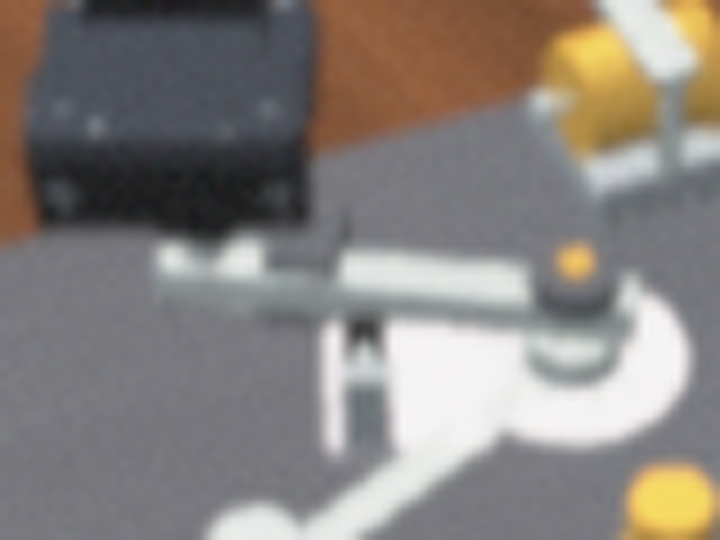

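Emit:
{"fn": "move_arm", "kwargs": {"moves": [{"hand": 28, "x": 0, "y": -0.08, "z": 0, "wx": 0, "wy": 0, "wz": -1}, {"hand": 28, "x": 0, "y": 0, "z": 0, "wx": 0, "wy": 0, "wz": 0}]}}

```text
time_s: 11.8
position: [0.4936, 0.1259, 0.09]
tcp_rot: [[-0.808, 0.589, 0.011], [0.589, 0.808, 0.005], [-0.006, 0.01, -1.0]]
force: [4.7, 12.1, 4.0]
opening: 0.323
```

```bash
python3 f.py a12
```

```text
t 12.0 ang 1.0587 F 11.89 exp 11.65 excess 0.25 [12.1 11.9 11.9 12.1 11.5] Fz 3.4 [0.4936 0.126  0.0901]
```

Emit:
{"fn": "move_arm", "kwargs": {"moves": [{"hand": 28, "x": 0, "y": -0.06, "z": 0, "wx": 0, "wy": 0, "wz": -0.75}, {"hand": 28, "x": 0, "y": 0, "z": 0, "wx": 0, "wy": 0, "wz": 0}]}}

```text
time_s: 12.2
position: [0.4927, 0.1248, 0.0901]
tcp_rot: [[-0.816, 0.578, 0.011], [0.578, 0.816, 0.005], [-0.006, 0.01, -1.0]]
force: [3.4, 12.8, 3.1]
opening: 0.324
```

```bash
python3 f.py a13
```

```text
t 12.4 ang 1.0719 F 11.86 exp 11.79 excess 0.07 [11.7 11.8 12.1 11.4 12.3] Fz 3.4 [0.4927 0.1248 0.0901]
```

Emit:
{"fn": "move_arm", "kwargs": {"moves": [{"hand": 28, "x": 0, "y": -0.06, "z": 0, "wx": 0, "wy": 0, "wz": -0.75}, {"hand": 28, "x": 0, "y": 0, "z": 0, "wx": 0, "wy": 0, "wz": 0}]}}

```text
time_s: 12.6
position: [0.4917, 0.1236, 0.09]
tcp_rot: [[-0.823, 0.568, 0.011], [0.568, 0.823, 0.005], [-0.006, 0.01, -1.0]]
force: [3.5, 12.7, 4.8]
opening: 0.321
```

```bash
python3 f.py a14
```

```text
t 12.8 ang 1.0853 F 12.26 exp 11.94 excess 0.32 [11.8 13.2 11.8 12.4 12. ] Fz 3.6 [0.4917 0.1237 0.09  ]
```

View pics/a14.png

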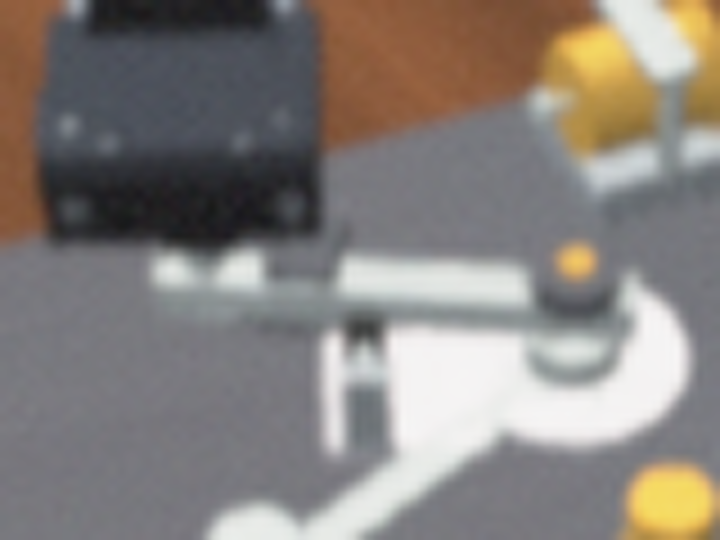

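Emit:
{"fn": "move_arm", "kwargs": {"moves": [{"hand": 28, "x": 0.01, "y": -0.06, "z": 0, "wx": 0, "wy": 0, "wz": -0.75}, {"hand": 28, "x": 0, "y": 0, "z": 0, "wx": 0, "wy": 0, "wz": 0}]}}

```text
time_s: 13.0
position: [0.4908, 0.1224, 0.0901]
tcp_rot: [[-0.831, 0.557, 0.011], [0.557, 0.831, 0.005], [-0.007, 0.01, -1.0]]
force: [4.0, 12.4, 3.2]
opening: 0.325
```

```bash
python3 f.py a15
```

```text
t 13.2 ang 1.0982 F 12.15 exp 12.08 excess 0.07 [11.9 12.5 12.6 11.8 11.9] Fz 3.3 [0.4908 0.1225 0.0901]
```

Emit:
{"fn": "move_arm", "kwargs": {"moves": [{"hand": 28, "x": 0.01, "y": -0.06, "z": 0, "wx": 0, "wy": 0, "wz": -0.75}, {"hand": 28, "x": 0, "y": 0, "z": 0, "wx": 0, "wy": 0, "wz": 0}]}}

```text
time_s: 13.4
position: [0.4899, 0.1213, 0.09]
tcp_rot: [[-0.838, 0.546, 0.012], [0.546, 0.838, 0.005], [-0.007, 0.01, -1.0]]
force: [4.8, 12.1, 2.9]
opening: 0.322
```

```bash
python3 f.py a16
```

```text
t 13.6 ang 1.1110 F 11.99 exp 12.22 excess -0.23 [12.3 12.2 11.9 12.3 11.3] Fz 3.1 [0.49   0.1213 0.0901]
```

Emit:
{"fn": "move_arm", "kwargs": {"moves": [{"hand": 28, "x": 0.01, "y": -0.06, "z": 0, "wx": 0, "wy": 0, "wz": -0.75}, {"hand": 28, "x": 0, "y": 0, "z": 0, "wx": 0, "wy": 0, "wz": 0}]}}

```text
time_s: 13.8
position: [0.4891, 0.1201, 0.0901]
tcp_rot: [[-0.845, 0.535, 0.012], [0.535, 0.845, 0.005], [-0.008, 0.01, -1.0]]
force: [4.0, 11.2, 3.1]
opening: 0.322
```

```bash
python3 f.py a17
```

```text
t 14.0 ang 1.1239 F 11.82 exp 12.36 excess -0.54 [11.2 11.8 11.7 12.2 12.1] Fz 3.1 [0.4891 0.1202 0.0901]
```

Emit:
{"fn": "move_arm", "kwargs": {"moves": [{"hand": 28, "x": 0.005, "y": -0.06, "z": 0, "wx": 0, "wy": 0, "wz": -0.75}, {"hand": 28, "x": 0, "y": 0, "z": 0, "wx": 0, "wy": 0, "wz": 0}]}}

```text
time_s: 14.2
position: [0.4882, 0.1189, 0.0901]
tcp_rot: [[-0.852, 0.524, 0.012], [0.524, 0.852, 0.005], [-0.008, 0.01, -1.0]]
force: [4.4, 11.7, 3.5]
opening: 0.319
```

```bash
python3 f.py a18
```

```text
t 14.4 ang 1.1371 F 12.19 exp 12.51 excess -0.32 [11.9 12.2 12.4 12.4 12.1] Fz 3.2 [0.4882 0.1189 0.0901]
```

Emit:
{"fn": "move_arm", "kwargs": {"moves": [{"hand": 28, "x": 0.005, "y": -0.06, "z": 0, "wx": 0, "wy": 0, "wz": -0.75}, {"hand": 28, "x": 0, "y": 0, "z": 0, "wx": 0, "wy": 0, "wz": 0}]}}

```text
time_s: 14.6
position: [0.4874, 0.1177, 0.0901]
tcp_rot: [[-0.859, 0.513, 0.012], [0.513, 0.859, 0.004], [-0.008, 0.01, -1.0]]
force: [5.0, 12.4, 3.2]
opening: 0.323
```

```bash
python3 f.py a19
```

```text
t 14.8 ang 1.1502 F 12.39 exp 12.65 excess -0.26 [12.9 11.6 12.3 12.3 12.9] Fz 3.2 [0.4874 0.1177 0.0901]
```

View pics/a19.png

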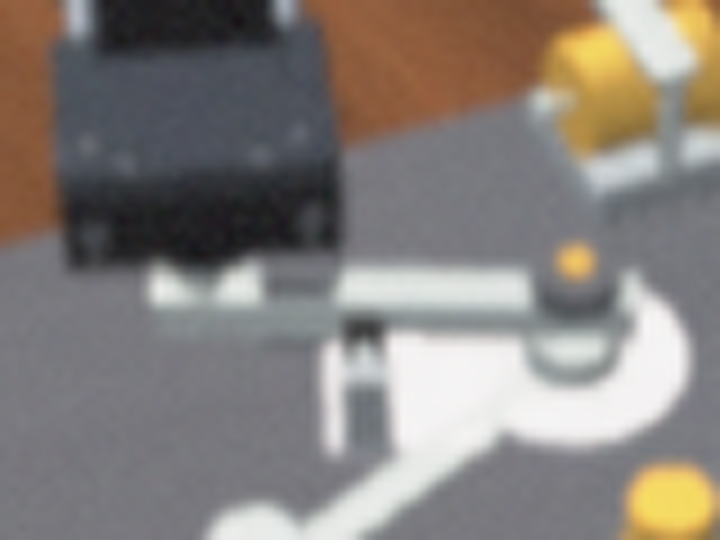

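Emit:
{"fn": "move_arm", "kwargs": {"moves": [{"hand": 28, "x": 0, "y": -0.06, "z": 0, "wx": 0, "wy": 0, "wz": -0.75}, {"hand": 28, "x": 0, "y": 0, "z": 0, "wx": 0, "wy": 0, "wz": 0}]}}

```text
time_s: 15.0
position: [0.4865, 0.1164, 0.09]
tcp_rot: [[-0.865, 0.501, 0.012], [0.501, 0.865, 0.005], [-0.008, 0.01, -1.0]]
force: [4.5, 12.4, 3.2]
opening: 0.324
```

```bash
python3 f.py a20
```

```text
t 15.2 ang 1.1637 F 12.45 exp 12.80 excess -0.35 [12.6 13.  12.8 11.4 12.5] Fz 2.9 [0.4865 0.1164 0.09  ]
```

Emit:
{"fn": "move_arm", "kwargs": {"moves": [{"hand": 28, "x": 0, "y": -0.04, "z": 0, "wx": 0, "wy": 0, "wz": -0.5}, {"hand": 28, "x": 0, "y": 0, "z": 0, "wx": 0, "wy": 0, "wz": 0}]}}

```text
time_s: 15.4
position: [0.486, 0.1156, 0.09]
tcp_rot: [[-0.869, 0.494, 0.012], [0.494, 0.869, 0.005], [-0.008, 0.01, -1.0]]
force: [4.4, 11.6, 3.5]
opening: 0.327
```

```bash
python3 f.py a21
```

```text
t 15.6 ang 1.1725 F 12.74 exp 12.90 excess -0.15 [11.9 12.3 12.8 13.7 13. ] Fz 2.7 [0.486  0.1156 0.0901]
```

Emit:
{"fn": "move_arm", "kwargs": {"moves": [{"hand": 28, "x": 0, "y": -0.04, "z": 0, "wx": 0, "wy": 0, "wz": -0.5}, {"hand": 28, "x": 0, "y": 0, "z": 0, "wx": 0, "wy": 0, "wz": 0}]}}

```text
time_s: 15.8
position: [0.4854, 0.1147, 0.0901]
tcp_rot: [[-0.874, 0.486, 0.012], [0.486, 0.874, 0.005], [-0.008, 0.01, -1.0]]
force: [4.8, 13.7, 2.8]
opening: 0.323
```

```bash
python3 f.py a22
```

```text
t 16.0 ang 1.1814 F 13.15 exp 13.00 excess 0.15 [13.9 13.4 13.2 13.7 11.4] Fz 3.1 [0.4854 0.1148 0.09  ]
```

Emit:
{"fn": "move_arm", "kwargs": {"moves": [{"hand": 28, "x": 0, "y": -0.04, "z": 0, "wx": 0, "wy": 0, "wz": -0.5}, {"hand": 28, "x": 0, "y": 0, "z": 0, "wx": 0, "wy": 0, "wz": 0}]}}

```text
time_s: 16.2
position: [0.4849, 0.1139, 0.09]
tcp_rot: [[-0.878, 0.479, 0.012], [0.479, 0.878, 0.005], [-0.008, 0.01, -1.0]]
force: [4.8, 12.7, 4.0]
opening: 0.327
```

```bash
python3 f.py a23
```

```text
t 16.4 ang 1.1902 F 13.18 exp 13.09 excess 0.08 [13.1 12.6 13.5 13.6 13. ] Fz 3.9 [0.4849 0.1139 0.09  ]
```

Emit:
{"fn": "move_arm", "kwargs": {"moves": [{"hand": 28, "x": 0, "y": -0.04, "z": 0, "wx": 0, "wy": 0, "wz": -0.5}, {"hand": 28, "x": 0, "y": 0, "z": 0, "wx": 0, "wy": 0, "wz": 0}]}}

```text
time_s: 16.6
position: [0.4844, 0.113, 0.0901]
tcp_rot: [[-0.882, 0.471, 0.011], [0.471, 0.882, 0.005], [-0.008, 0.009, -1.0]]
force: [3.9, 13.8, 2.7]
opening: 0.326
```

```bash
python3 f.py a24
```

```text
t 16.8 ang 1.1990 F 13.14 exp 13.19 excess -0.05 [13.6 12.8 13.2 12.7 13.4] Fz 3.4 [0.4844 0.1131 0.09  ]
```

Emit:
{"fn": "move_arm", "kwargs": {"moves": [{"hand": 28, "x": 0, "y": -0.04, "z": 0, "wx": 0, "wy": 0, "wz": -0.5}, {"hand": 28, "x": 0, "y": 0, "z": 0, "wx": 0, "wy": 0, "wz": 0}]}}

```text
time_s: 17.0
position: [0.4838, 0.1122, 0.09]
tcp_rot: [[-0.886, 0.463, 0.011], [0.463, 0.886, 0.005], [-0.008, 0.009, -1.0]]
force: [4.8, 14.2, 3.6]
opening: 0.321
```

```bash
python3 f.py a25
```

```text
t 17.2 ang 1.2080 F 13.50 exp 13.29 excess 0.21 [14.4 13.2 13.3 13.8 12.9] Fz 3.5 [0.4838 0.1122 0.09  ]
```

View pics/a25.png

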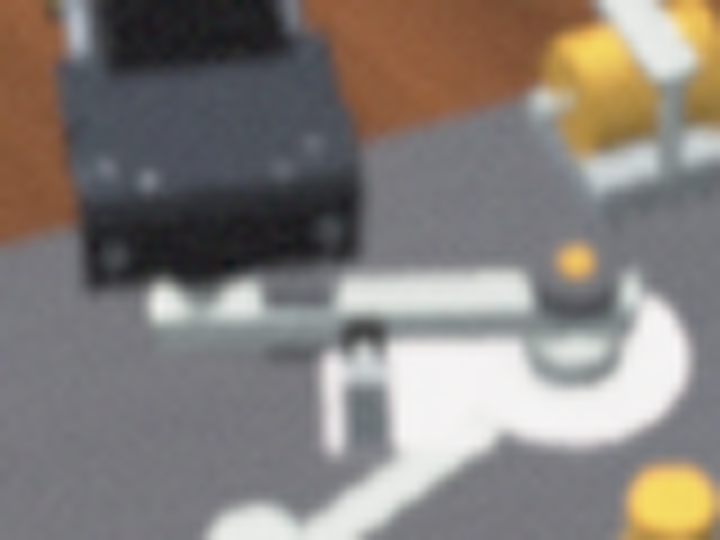

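Emit:
{"fn": "move_arm", "kwargs": {"moves": [{"hand": 28, "x": 0, "y": -0.04, "z": 0, "wx": 0, "wy": 0, "wz": -0.5}, {"hand": 28, "x": 0, "y": 0, "z": 0, "wx": 0, "wy": 0, "wz": 0}]}}

```text
time_s: 17.4
position: [0.4833, 0.1113, 0.09]
tcp_rot: [[-0.89, 0.456, 0.011], [0.456, 0.89, 0.005], [-0.008, 0.009, -1.0]]
force: [3.5, 12.3, 4.5]
opening: 0.324
```

```bash
python3 f.py a26
```

```text
t 17.6 ang 1.2168 F 12.90 exp 13.38 excess -0.49 [12.1 13.6 12.5 13.  13.3] Fz 4.4 [0.4834 0.1113 0.09  ]
```

Emit:
{"fn": "move_arm", "kwargs": {"moves": [{"hand": 28, "x": 0, "y": -0.04, "z": 0, "wx": 0, "wy": 0, "wz": -0.5}, {"hand": 28, "x": 0, "y": 0, "z": 0, "wx": 0, "wy": 0, "wz": 0}]}}

```text
time_s: 17.8
position: [0.483, 0.1106, 0.0901]
tcp_rot: [[-0.894, 0.448, 0.012], [0.448, 0.894, 0.005], [-0.008, 0.01, -1.0]]
force: [4.1, 14.7, 3.2]
opening: 0.323
```

```bash
python3 f.py a27
```

```text
t 18.0 ang 1.2232 F 14.61 exp 13.45 excess 1.16 [14.5 14.1 15.1 15.  14.4] Fz 3.7 [0.483  0.1107 0.09  ]
```

Emit:
{"fn": "move_arm", "kwargs": {"moves": [{"hand": 28, "x": 0, "y": -0.03, "z": 0, "wx": 0, "wy": 0, "wz": -0.4}, {"hand": 28, "x": 0, "y": 0, "z": 0, "wx": 0, "wy": 0, "wz": 0}]}}

```text
time_s: 18.2
position: [0.4828, 0.1102, 0.09]
tcp_rot: [[-0.897, 0.442, 0.012], [0.442, 0.897, 0.006], [-0.008, 0.01, -1.0]]
force: [5.0, 15.8, 3.0]
opening: 0.326
```

```bash
python3 f.py a28
```

```text
t 18.4 ang 1.2271 F 16.02 exp 13.50 excess 2.52 [16.  15.7 15.9 16.9 15.6] Fz 2.8 [0.4828 0.1103 0.09  ]
```

Emit:
{"fn": "move_arm", "kwargs": {"moves": [{"hand": 28, "x": 0, "y": 0.08, "z": 0, "wx": 0, "wy": 0, "wz": 1}, {"hand": 28, "x": 0, "y": 0.08, "z": 0, "wx": 0, "wy": 0, "wz": 1}, {"hand": 28, "x": 0, "y": 0.08, "z": 0, "wx": 0, "wy": 0, "wz": 1}, {"hand": 28, "x": 0, "y": 0.08, "z": 0, "wx": 0, "wy": 0, "wz": 1}, {"hand": 28, "x": 0, "y": 0, "z": 0, "wx": 0, "wy": 0, "wz": 0}, {"hand": 28, "x": 0, "y": 0, "z": 0, "wx": 0, "wy": 0, "wz": 0}]}}

```text
time_s: 19.0
position: [0.485, 0.115, 0.0895]
tcp_rot: [[-0.865, 0.501, 0.008], [0.501, 0.865, 0.002], [-0.006, 0.006, -1.0]]
force: [2.8, 6.6, 5.7]
opening: 0.319
```

```bash
python3 f.py a29
```

```text
t 19.2 ang 1.1820 F 7.09 exp 13.00 excess -5.91 [7.  7.1 7.2 7.2 6.9] Fz 5.4 [0.485  0.115  0.0895]
```

View pics/a29.png

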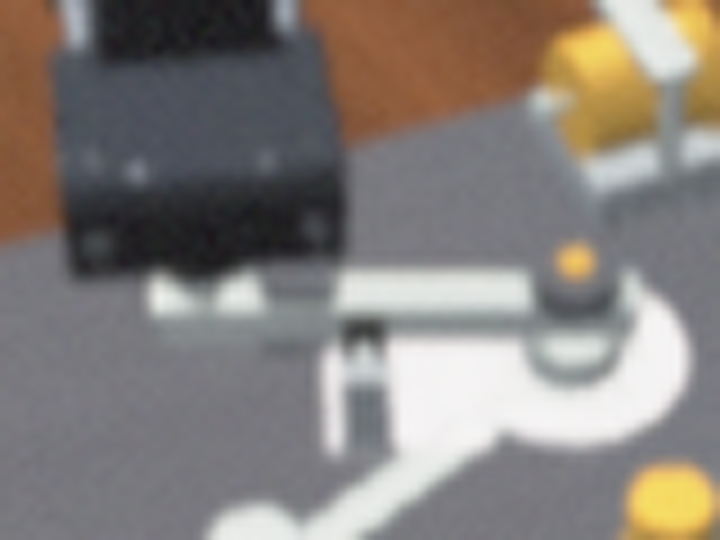

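Emit:
{"fn": "move_arm", "kwargs": {"moves": [{"hand": 28, "x": 0, "y": 0.08, "z": 0, "wx": 0, "wy": 0, "wz": 1}, {"hand": 28, "x": 0, "y": 0.08, "z": 0, "wx": 0, "wy": 0, "wz": 1}, {"hand": 28, "x": 0, "y": 0, "z": 0, "wx": 0, "wy": 0, "wz": 0}, {"hand": 28, "x": 0, "y": 0, "z": 0, "wx": 0, "wy": 0, "wz": 0}]}}

```text
time_s: 19.6
position: [0.4829, 0.1174, 0.0875]
tcp_rot: [[-0.848, 0.53, -0.001], [0.53, 0.848, -0.0], [0.001, -0.001, -1.0]]
force: [0.9, 1.2, 1.0]
opening: 0.32
```

```bash
python3 f.py a30
```

```text
t 19.8 ang 1.1756 F 1.23 exp 12.93 excess -11.70 [1.5 1.7 0.8 0.9 1.3] Fz 1.0 [0.483  0.1174 0.0874]
```

View pics/a30.png

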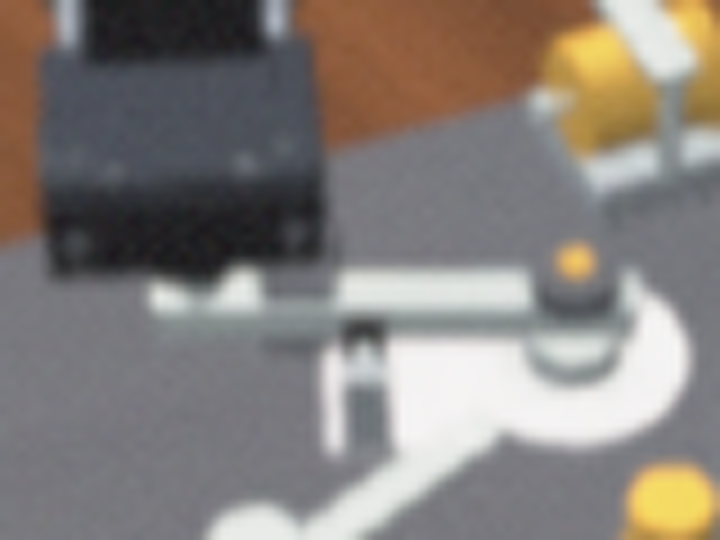

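Emit:
{"fn": "move_arm", "kwargs": {"moves": [{"hand": 36, "x": 0, "y": 0.12, "z": 0, "wx": 0, "wy": 0, "wz": 0}, {"hand": 36, "x": 0, "y": 0.1, "z": 0, "wx": 0, "wy": 0, "wz": 0}, {"hand": 36, "x": 0, "y": 0, "z": 0, "wx": 0, "wy": 0, "wz": 0}, {"hand": 36, "x": 0, "y": 0, "z": -0.5, "wx": 0, "wy": 0, "wz": 0}, {"hand": 36, "x": 0, "y": 0, "z": -1, "wx": 0, "wy": 0, "wz": 0}, {"hand": 36, "x": 0, "y": 0, "z": -1, "wx": 0, "wy": 0, "wz": 0}, {"hand": 36, "x": 0, "y": 0, "z": -1, "wx": 0, "wy": 0, "wz": 0}, {"hand": 36, "x": 0, "y": 0, "z": 0, "wx": 0, "wy": 0, "wz": 0}, {"hand": 0, "x": 0, "y": 0, "z": 0, "wx": 0, "wy": 0, "wz": 0}, {"hand": 0, "x": 0, "y": 0, "z": 0, "wx": 0, "wy": 0, "wz": 0}, {"hand": 0, "x": 0, "y": 0, "z": 0, "wx": 0, "wy": 0, "wz": 0}, {"hand": 0, "x": 0, "y": 0, "z": 0, "wx": 0, "wy": 0, "wz": 0}]}}

```text
time_s: 21.0
position: [0.4856, 0.1221, 0.174]
tcp_rot: [[-0.848, 0.53, -0.002], [0.53, 0.848, -0.0], [0.002, -0.001, -1.0]]
force: [0.0, 0.1, -0.1]
opening: 0.137
```

```bash
python3 f.py a31; python3 snap.py
```

```text
t 21.2 ang 1.1284 F -0.15 exp 12.41 excess -12.56 [ 0.1 -1.  -0.2  0.3  0.1] Fz 0.6 [0.4861 0.1221 0.1747]
{'time_s': 21.2, 'joint_positions': [1.3068, 24.7708, 102.491, -0.0012, 52.7819, -56.6825], 'position': [0.4861, 0.1221, 0.1747], 'tcp_rot': [[-0.848, 0.5301, -0.0008], [0.5301, 0.848, -0.0], [0.0006, -0.0004, -1.0]], 'force': [-0.3095, 0.3405, 1.1847], 'opening': 0.019}
```

View pics/a31.png

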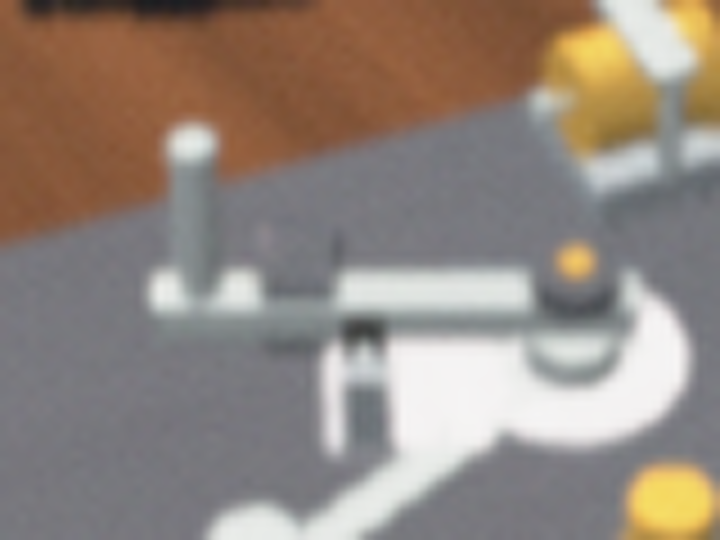

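Emit:
{"fn": "move_arm", "kwargs": {"moves": [{"hand": 0, "x": -0.13, "y": -0.94, "z": 0, "wx": 0, "wy": 0, "wz": 0}, {"hand": 0, "x": -0.13, "y": -0.94, "z": 0, "wx": 0, "wy": 0, "wz": 0}, {"hand": 0, "x": -0.13, "y": -0.94, "z": 0, "wx": 0, "wy": 0, "wz": 0}, {"hand": 0, "x": -0.13, "y": -0.94, "z": 0, "wx": 0, "wy": 0, "wz": 0}, {"hand": 0, "x": 0, "y": 0, "z": 0, "wx": 0, "wy": 0, "wz": 8}, {"hand": 0, "x": 0, "y": 0, "z": 0, "wx": 0, "wy": 0, "wz": 8}, {"hand": 0, "x": 0, "y": 0, "z": 0, "wx": 0, "wy": 0, "wz": 8}, {"hand": 0, "x": 0, "y": 0, "z": 0, "wx": 0, "wy": 0, "wz": 8}, {"hand": 0, "x": 0, "y": 0, "z": 0, "wx": 0, "wy": 0, "wz": 8}, {"hand": 0, "x": 0, "y": 0, "z": 0, "wx": 0, "wy": 0, "wz": 8}, {"hand": 0, "x": 0, "y": 0, "z": 0, "wx": 0, "wy": 0, "wz": 8}, {"hand": 0, "x": 0, "y": 0, "z": 0, "wx": 0, "wy": 0, "wz": 8}, {"hand": 0, "x": 0, "y": 0, "z": 0, "wx": 0, "wy": 0, "wz": 8}, {"hand": 0, "x": 0, "y": 0, "z": 0, "wx": 0, "wy": 0, "wz": 0}, {"hand": 0, "x": 0, "y": 0, "z": 0, "wx": 0, "wy": 0, "wz": 0}]}}

```text
time_s: 22.7
position: [0.4475, 0.0355, 0.175]
tcp_rot: [[0.239, 0.971, -0.0], [0.971, -0.239, -0.0], [-0.0, -0.0, -1.0]]
force: [-0.1, -0.1, -0.2]
opening: 0.004
```

```bash
python3 snap.py wrist5
```

```text
{'time_s': 22.7, 'joint_positions': [-9.7775, 21.1816, 109.5314, -0.0022, 49.2889, 4.0685], 'position': [0.4475, 0.0355, 0.175], 'tcp_rot': [[0.2393, 0.9709, -0.0], [0.9709, -0.2393, -0.0], [-0.0, -0.0, -1.0]], 'force': [-0.1315, -0.0989, -0.1801], 'opening': 0.004}
```

View pics/wrist5.png

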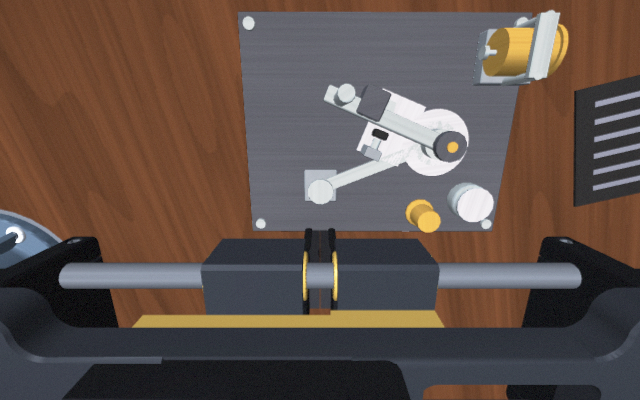

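```bash
python3 -c "
from h import *
print(ray('wrist',319,191,.046,'wrist5.npz'))"
```

```text
[0.44621193 0.03732931 0.046     ]
```

Emit:
{"fn": "move_arm", "kwargs": {"moves": [{"hand": 0, "x": 0, "y": 0, "z": 1, "wx": 0, "wy": 0, "wz": 0}, {"hand": 0, "x": 0, "y": 0, "z": 1, "wx": 0, "wy": 0, "wz": 0}, {"hand": 0, "x": 0, "y": 0, "z": 1, "wx": 0, "wy": 0, "wz": 0}, {"hand": 0, "x": 0, "y": 0, "z": 1, "wx": 0, "wy": 0, "wz": 0}, {"hand": 0, "x": 0, "y": 0, "z": 0.8, "wx": 0, "wy": 0, "wz": 0}, {"hand": 0, "x": 0, "y": 0, "z": 0, "wx": 0, "wy": 0, "wz": 0}, {"hand": 0, "x": 0, "y": 0, "z": 0, "wx": 0, "wy": 0, "wz": 0}]}}

```text
time_s: 23.45
position: [0.4474, 0.0355, 0.055]
tcp_rot: [[0.241, 0.97, -0.001], [0.97, -0.241, 0.0], [-0.0, -0.001, -1.0]]
force: [-0.6, -0.4, 0.8]
opening: 0.005
```

```bash
python3 f.py a32;python3 snap.py scene6; python3 -c "
import cv2
i=cv2.imread('pics/scene6.png')[150:300,220:410];cv2.imwrite('pics/s6z.png',cv2.resize(i,None,fx=4,fy=4,interpolation=2))"
```

```text
t 23.65 ang -4.3130 F -0.38 exp -47.44 excess 47.07 [-0.3 -0.3 -0.4 -0.7 -0.2] Fz 0.4 [0.4483 0.0354 0.0561]
{'time_s': 23.65, 'joint_positions': [-9.7708, 34.7773, 114.846, -0.0004, 30.2384, 4.215], 'position': [0.4483, 0.0354, 0.0561], 'tcp_rot': [[0.2417, 0.9704, 0.0024], [0.9704, -0.2417, -0.0004], [0.0002, 0.0024, -1.0]], 'force': [-0.849, -0.3555, 0.5628], 'opening': 0.0051}
```

View pics/s6z.png

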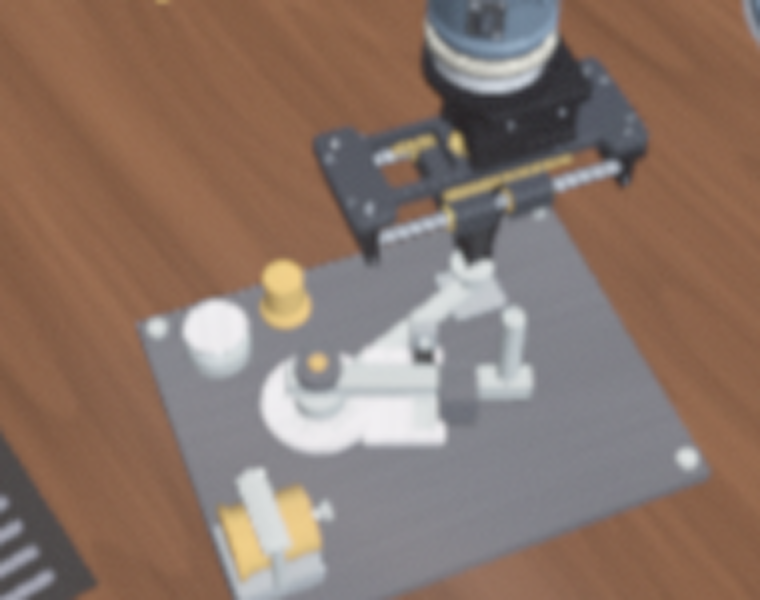

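Emit:
{"fn": "move_arm", "kwargs": {"moves": [{"hand": 0, "x": 0, "y": 0, "z": 0.3, "wx": 0, "wy": 0, "wz": 0}, {"hand": 0, "x": 0, "y": 0, "z": 0.12, "wx": 0, "wy": 0, "wz": 0}, {"hand": 0, "x": 0, "y": 0, "z": 0.12, "wx": 0, "wy": 0, "wz": 0}, {"hand": 0, "x": 0, "y": 0, "z": 0.08, "wx": 0, "wy": 0, "wz": 0}, {"hand": 0, "x": 0, "y": 0, "z": 0, "wx": 0, "wy": 0, "wz": 0}]}}

```text
time_s: 24.2
position: [0.448, 0.0354, 0.0397]
tcp_rot: [[0.242, 0.97, 0.001], [0.97, -0.242, -0.0], [0.0, 0.001, -1.0]]
force: [0.4, -0.3, 6.6]
opening: 0.002
```

Emit:
{"fn": "move_arm", "kwargs": {"moves": [{"hand": 0, "x": 0, "y": 0, "z": 0.08, "wx": 0, "wy": 0, "wz": 0}, {"hand": 0, "x": 0, "y": 0, "z": 0.04, "wx": 0, "wy": 0, "wz": 0}, {"hand": 0, "x": 0, "y": 0, "z": 0, "wx": 0, "wy": 0, "wz": 0}]}}

```text
time_s: 24.5
position: [0.448, 0.0354, 0.0368]
tcp_rot: [[0.242, 0.97, 0.001], [0.97, -0.242, -0.0], [0.0, 0.001, -1.0]]
force: [0.3, 0.1, 7.0]
opening: 0.003
```

```bash
python3 snap.py scene7; python3 -c "
import cv2
i=cv2.imread('pics/scene7.png')[150:300,220:410];cv2.imwrite('pics/s7z.png',cv2.resize(i,None,fx=4,fy=4,interpolation=2))"
```

```text
{'time_s': 24.5, 'joint_positions': [-9.7803, 37.2203, 115.313, -0.0041, 27.3883, 4.2316], 'position': [0.448, 0.0354, 0.0368], 'tcp_rot': [[0.2421, 0.9703, 0.0013], [0.9703, -0.2421, -0.0003], [0.0001, 0.0014, -1.0]], 'force': [0.276, 0.076, 6.9628], 'opening': 0.0033}
```

View pics/s7z.png

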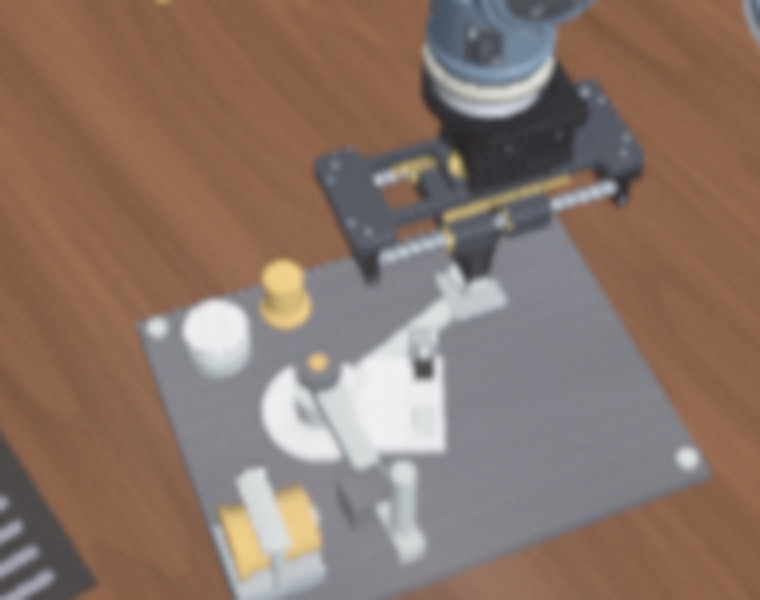

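Emit:
{"fn": "move_arm", "kwargs": {"moves": [{"hand": 0, "x": 0, "y": 0, "z": -0.4, "wx": 0, "wy": 0, "wz": 0}, {"hand": 0, "x": 0, "y": 0, "z": -1, "wx": 0, "wy": 0, "wz": 0}, {"hand": 0, "x": 0, "y": 0, "z": -1, "wx": 0, "wy": 0, "wz": 0}, {"hand": 0, "x": 0, "y": 0, "z": -1, "wx": 0, "wy": 0, "wz": 0}, {"hand": 0, "x": 0, "y": 0, "z": -1, "wx": 0, "wy": 0, "wz": 0}, {"hand": 0, "x": 0, "y": 0, "z": -1, "wx": 0, "wy": 0, "wz": 0}, {"hand": 0, "x": 0, "y": 0, "z": 0, "wx": 0, "wy": 0, "wz": 0}, {"hand": 0, "x": 0, "y": 0, "z": 0, "wx": 0, "wy": 0, "wz": 0}, {"hand": 0, "x": 0, "y": 0, "z": 0, "wx": 0, "wy": 0, "wz": 0}, {"hand": 0, "x": 0, "y": 0, "z": 0, "wx": 0, "wy": 0, "wz": 0}]}}

```text
time_s: 25.55
position: [0.4465, 0.0357, 0.1705]
tcp_rot: [[0.242, 0.97, -0.003], [0.97, -0.242, 0.0], [-0.0, -0.003, -1.0]]
force: [0.3, 0.6, -0.1]
opening: 0.001
```

```bash
python3 snap.py scene8 side8 wrist8; python3 -c "
import cv2,numpy as np
a=cv2.imread('pics/wrist8.png')[0:220,220:580];b=cv2.imread('pics/side8.png')[120:220,280:380];c=cv2.imread('pics/side0.png')[120:220,280:380]
r=lambda i,w,h:cv2.resize(i,(w,h),interpolation=2)
cv2.imwrite('pics/c8.png',np.vstack([r(a,640,390)[:, :],np.hstack([r(b[20:85],320,208),r(c[20:85],320,208)])]))"
```

```text
{'time_s': 25.55, 'joint_positions': [-9.7809, 21.6383, 109.8213, -0.0006, 48.7115, 4.2334], 'position': [0.4465, 0.0357, 0.1705], 'tcp_rot': [[0.2422, 0.9702, -0.0029], [0.9702, -0.2422, 0.0005], [-0.0002, -0.003, -1.0]], 'force': [0.2695, 0.564, -0.1472], 'opening': 0.0008}
```

View pics/c8.png

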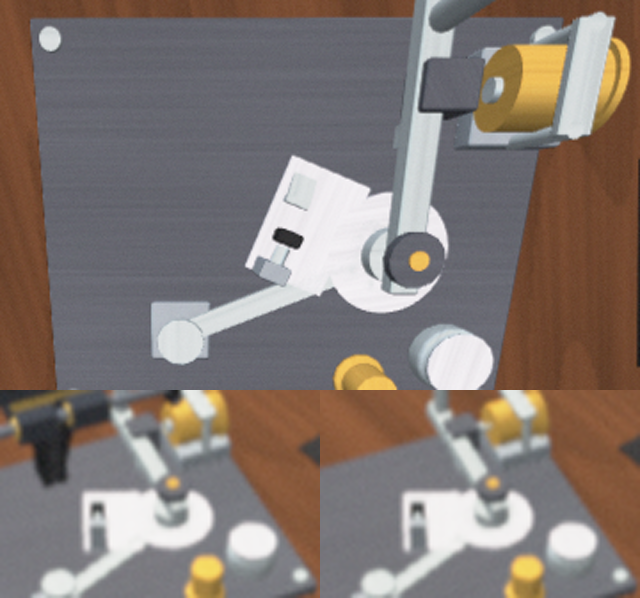

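```bash
python3 -c "
from rig import order
print(order.hand_in())"
```

```text
the job is handed in; nothing more can be done
None
```

The hammer was cocked and fired once. It struck the pin home, and I handed the job in at about 25.6 s of the 72 s allowed. `hand_in` gives no verdict, so the result rests on my own checks.

- **Cocking:** I drew the post back with a finger pad, in 1–2 mm steps over the last stretch. I stopped at about 1.23 rad, when the force rose by about 3 N per mm, which is the buffer's stiffness. The force was then about 2.5 N above the spring. I put the buffer's compression at about 0.5 mm against the 2 mm limit; that figure comes from force, not a direct reading.
- **Letting go:** As the hand eased forward, the force on it fell to near zero. Pictures after I lifted clear showed the hammer held by the sear alone, at about 1.19 rad.
- **Firing:** I pressed the trigger pad about 9 mm with the shut fingers, at about 7 N. The hammer flew, and I raised the hand about 130 mm clear.
- **Last checks:** The final wrist picture shows the pin head flat against the brass with no shank visible, and the hammer back at rest. The trigger pad looks up again, though I did not measure its height. The two bystanders standing on the plate, the tin and the spare barrel, look unmoved in the last pictures. I did not recheck the others, but the hand never went near them after the first swing over. The tool reads no contact force.

No check failed. In the last millimetres I could not pick out the 1 N sear bump from the sensor noise, so I took the buffer contact as the sign that the sear had caught.

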